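Draw out a car's cabin filter and hold it up over the dust tray

ROBOT

A 6-joint arm with a two-finger parallel gripper is mounted at the origin on the work surface. World frame = base frame: x ahead of the robot, y to its left, z up, the work surface at z = 0. Lengths are in m, angles in rad, forces in N, time in s.
With the tool pointing down it reaches from about 0.25 to 0.725 m from the base axis. Payload 4 kg.
Tool frame: the origin (TCP) lies at the very end of the fingers, on their centre line; the grasp point (between the pads) lies 19 mm behind it; x points along the fingers, z is the direction in which the jaws open and shut, and the axes are right-handed (so a half turn about x gives the same grasp; the last joint's range is limited). The gripper opens to 85 mm and grips with 20 to 120 N. Pads are 22 mm wide; open, the fingers measure 114 mm over their backs; the gripper's body (76 mm by 85 mm) begins 54 mm behind the grasp point. The pads swing forward as they close: fully open they stand 13 mm farther back than shut.
Start: joints at [-1.193, 0.241, 0.005, 1.335, 0, 1.571], TCP at [0.184, -0.465, 0.202] pointing down, gripper open.
Joint ranges: [-2.72, 2.72], [-1.05, 1.87], [-1.09, 1.28], [-1.99, 2.15], [-1.42, 1.44], [-3.14, 3.14]. Speed limits (rad/s): [2.79, 2.79, 3.14, 3.14, 3.14, 3.14].

INTERFACE

Orientations are given as a unit quaternion [x, y, z, w].
In Python, from workcell import bot gives the robot as it stands.
- The arm moves only by the tool step_arm, never from a script. Its argument "series" is a list of rows, each an object of numbers: "x", "y", "z": the shift along the world's x, y, z in cm; "twist": the turn about the world's z in degrees; "jaw": the finger opening in cm, from 0 to 8.54. In form: [{"x": .., "y": .., "z": .., "twist": .., "jaw": ..}, ...]. A call has 1 to 10 rows; each row is the pose to reach, as a shift and turn from the pose measured when the call began; what a row does not reach only later rows make up. A row lasts 1/12 s, in which the tool goes at most 41.7 mm and 7.16 degrees, less where a joint would pass 70% of its speed; a pose out of reach is approached as far as the arm can. A call with a gripper value outside its range is refused whole. The fingers move at their own pace and stop on an object; the grip force is fixed at half the most. Time passes only in rows, so rows that repeat a pose let the fingers close. It gives the time, the measured TCP pose, the force and the opening at its end, in the units of the state.
- bot.get_obs(): the state, without advancing time (a new reading comes with each control period).
- bot.camera(name): name is "scene" or "top" or "wrist"; returns (picture, depth): 384x512x3 uint8, red, green, blue; 384x512 float32, m along the optical axis (not along the pixel's ray), 0 where there is no reading.
- bot.camera_info(name): a dict with "camera_matrix" (3x3 intrinsics, pixels), "R" (3x3) and "t" (3): a world point X has camera coordinates R X + t; the wrist camera has in their place "mount" (4x4, takes a point from camera to tool coordinates, whose origin is the TCP and whose axes are the tool frame's). Camera axes: x right, y down, z forward; pixel columns grow to the right and rows downward; lengths in m; the calibration is good to about 2 mm. A picture is of the moment at which its call begins: read the wrist's pose just before it. camera_info takes no time and is no camera call.
- bot.job_done(): hands the job in, once; it reports no verdict.
The state is a dict: "clock": time; "joint_pos": joint angles; "joint_vel": joint speeds; "tau": joint torques, N m; "eef_pos": TCP position; "tool_rot": TCP orientation; "ft_force": force on the tool from outside, world axes, zero at the start; "ft_torque": the same for the moment, N m; "grip_width": finger opening in m.
Only numpy, scipy, OpenCV 4.12 (cv2) and the standard library are available. Lean on these libraries where they do the work, as an engineer would, in place of code of your own. Each camera call takes 0.05 s, during which the arm holds its last target.

TASK

First press the tilted grid of the dust tray down until it sits level in the tray. Then lift the flap of the filter housing wide open and leave it open, and draw the filter plate hidden beneath straight up out of its slot. Finish while still holding the filter up in the gripper: upright, centred over the dust tray with its length along the tray's length, clear above the grid by about a hand's width (80 mm or so); do not put it down or let go, and leave the other things on the bench alone.

Things in the scene. Friction and masses are not known exactly. Their poses are not given: they have to be found in the camera images.
- tray_center (a point): Centre of the mouth of the dust tray, a fixed shallow open aluminium tray 150 mm (its x) by 220 mm (its y, the length) and 32 mm high on the bench; the point is at rim height, 32 mm above the bench. Axes are the tray's: x across, y along its length, z up. The tray may be left or right of the housing.
- grid (a joint): Angle (rad) of the tray's steel grid, a slotted plate 136 x 206 x 6 mm pivoted along the tray's y at mid-thickness of its +x edge (68 mm to +x of the tray centre, 3 mm below the rim). 0 = level, top flush with the rim, hard stop; it starts cocked at 0.15 to 0.28, -x edge raised. Stiff: stays where left; about 3 to 6 N down on the raised edge moves it.
- grid_edge (a point): Middle of the raised -x rail of the grid, on its top surface: a solid bar 26 mm wide by 206 mm long, the place to press. Moves with the grid; when level it is 55 mm to the -x side of the tray centre and 32 mm above the bench.
- flap (a joint): Angle (rad) of the cover flap on the filter housing. 0 = shut, it grows as the flap swings up and over to the +x side of the housing, 1.57 = upright, stop at 2.0. Stiff hinge: it stays where it is left; lifting at the handle takes about 2 to 4 N.
- flap_hinge (a point): Middle of the flap's hinge line, at the top of the housing's +x rim, 131 mm above the bench. Its y is the hinge line; its x and z swing with the flap. The flap is a grey plate 146 x 182 x 6 mm lying on the housing's rim.
- housing: Fixed black plastic box, 140 mm (x) by 176 mm (y) by 130 mm high, wall and floor 5 mm, open on top under the flap; origin under its middle. The hinge is on its +x rim, 70 mm from the middle. A grey air stub 64 mm across sticks 45 mm out of its +x face, centred 55 mm above the bench.
- flap_handle (a point): Centre of the flap's grip bar: round, black, parallel to the hinge, 90 mm long, about 10 mm thick, its centre 35 mm off the flap's top face. Shut, it is 132 mm to the -x side of the hinge and 41 mm higher. Axes swing with the flap: x towards the hinge, y along the bar, z out of the top face.
- filter_center (a point): Centre of the filter plate: white pleats in a grey frame, 24 mm thick (x), 160 long (y), 105 high (z), 0.15 to 0.3 kg. Starts upright on the housing floor, centre 12 mm to -x of the housing's middle, top 110 mm above the bench. Ribs guide only its ends (2 to 3 mm play, up to 65 mm above the bench); at mid-length 41 mm (-x) and 65 mm (+x) are free beside it. Lifted 125 mm it clears the rim.
- grease_jar: White plastic jar 60 mm across, 85 mm high, origin under its middle: bystander.
- bump_ring: Black rubber ring 52 mm across, 22 mm high, origin under its middle: bystander.
- wrench: Steel wrench 190 mm long lying flat along its own x: bystander.
- spring: Dark steel coil spring standing upright, 102 mm across, 120 mm high, origin under its middle: bystander.

How it is judged:
By the outcome, as a careful person would: the job done as asked, in the order asked, and still so for the second after the job is handed in, while the arm keeps its last pose, push and grip.
It also fails if it takes over 67 s, if anything falls off the work surface, if the arm or the gripper's body presses on something with over 40 N, if the wrist force passes 120 N, or if a joint passes its speed limit or range.

## Working session

There is one attempt and no reset: what is moved stays moved. The work goes in short steps, Python scripts to look and compute and a tool call to move; the robot and the scene stay as the last step left them, time stands still between calls to the robot, and variables do not carry over. Pictures are saved under pics/ and viewed, and the job is handed in when it is done.

Besides the shell and the picture viewer there is one more tool, called after ">>>" by a JSON object that holds its "method" and its "body". step_arm: Moves the arm, as the interface text tells. Its arguments: {"type":"object","properties":{"series":{"type":"array","items":{"type":"object","properties":{"x":{"type":"number"},"y":{"type":"number"},"z":{"type":"number"},"twist":{"type":"number"},"jaw":{"type":"number"}}}}},"required":["series"]}

```bash
mkdir -p pics; ls; cat > h.py <<'E'
import numpy as np,cv2
from workcell import bot
def snap(n,f):
    o=bot.get_obs(); p,d=bot.camera(n); cv2.imwrite(f'pics/{f}.png',p[:,:,::-1]); np.savez(f'pics/{f}.npz',p=p,d=d,pos=o['eef_pos'],q=o['tool_rot']); return p,d
def world(n,d,uv,pos=None,q=None):
    ci=bot.camera_info(n);K=np.array(ci['camera_matrix'])
    u,v=uv;z=d[int(v),int(u)]
    c=np.linalg.inv(K)@np.array([u,v,1])*z
    if n!='wrist': return np.array(ci['R']).T@(c-np.array(ci['t']))
    from scipy.spatial.transform import Rotation as Ro
    M=np.array(ci['mount']); t=M[:3,:3]@c+M[:3,3]
    return Ro.from_quat(q).as_matrix()@t+pos
def cloud(n,d,pos=None,q=None):
    ci=bot.camera_info(n);K=np.array(ci['camera_matrix'])
    v,u=np.mgrid[:d.shape[0],:d.shape[1]]
    c=np.stack([(u-K[0,2])/K[0,0]*d,(v-K[1,2])/K[1,1]*d,d],-1)
    if n!='wrist': return (c-np.array(ci['t']))@np.array(ci['R'])
    from scipy.spatial.transform import Rotation as Ro
    M=np.array(ci['mount']); t=c@M[:3,:3].T+M[:3,3]
    return t@Ro.from_quat(q).as_matrix().T+pos
E
python3 - <<'E'
from h import *
print(bot.get_obs())
snap('scene','s0');snap('top','t0')
E
```

```text
pics
{'clock': 0.0, 'joint_pos': array([-1.19298742e+00,  2.41439352e-01,  3.71665125e-03,  1.33520282e+00,
       -3.77406222e-06,  1.57079508e+00]), 'joint_vel': array([-0.00167111, -0.00061109, -0.00158833, -0.00061098,  0.00103448,
       -0.00034959]), 'tau': array([ 9.85876596e-06, -3.72316611e+01,  2.52408367e+01,  1.69524358e-02,
        3.34124707e-05,  6.94745509e-06]), 'eef_pos': array([ 0.18418334, -0.46408823,  0.20149697]), 'tool_rot': array([ 0.39763498,  0.5856202 , -0.39679144,  0.58437313]), 'ft_force': array([ 0.28919494,  0.32486524, -0.0807082 ]), 'ft_torque': array([-0.0083543 ,  0.01060454, -0.00262424]), 'grip_width': 0.08550691469870496}
```

View pics/s0.png

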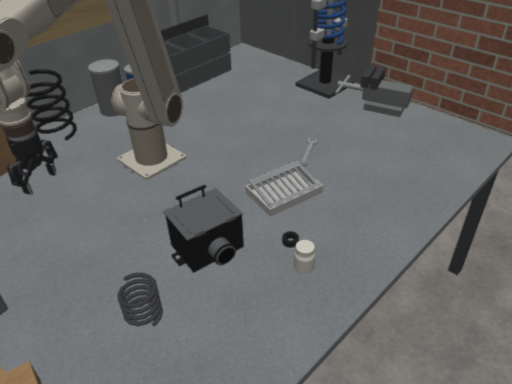

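View pics/t0.png

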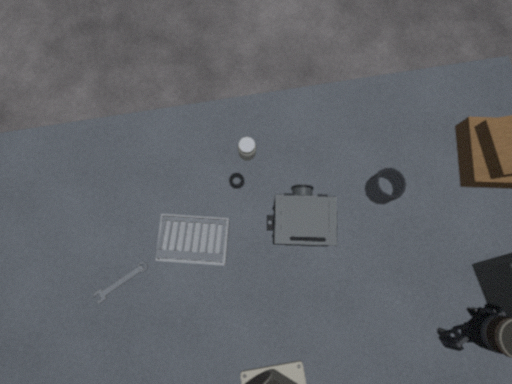

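```bash
python3 - <<'E'
from h import *
for f,n,crops in(('t0','top',[(145,200,100,80),(255,175,100,85)]),('s0','scene',[(235,155,100,70),(160,175,100,100)])):
    p=np.load(f'pics/{f}.npz');im=p['p'][:,:,::-1]
    out=[cv2.resize(im[y:y+80,x:x+100],(400*1,320),interpolation=cv2.INTER_CUBIC) for x,y,_,_ in crops]
    cv2.imwrite(f'pics/{f}c.png',np.hstack(out))
d=np.load('pics/t0.npz')['d']; C=cloud('top',d)
ci=bot.camera_info('top');print(np.array(ci['camera_matrix'])[0],-np.array(ci['R']).T@ci['t'])
for uv in[(192,220),(192,217),(192,239),(192,258),(192,262),(305,220),(305,200),(305,239),(308,239),(290,239),(247,145),(237,181),(150,300)]:
    print(uv,C[uv[1],uv[0]].round(3))
np.set_printoptions(linewidth=200)
print('tray z col 192..',(C[208:270,190,2]*1000).round())
print('tray z col 165..',(C[208:270,167,2]*1000).round())
E
```

```text
[349.72750453   0.         252.07908026] [0.39980292 0.00641188 1.15545501]
(192, 220) [0.572 0.175 0.031]
(192, 217) [0.582 0.173 0.032]
(192, 239) [0.511 0.18  0.043]
(192, 258) [0.451 0.186 0.056]
(192, 262) [0.44  0.192 0.028]
(305, 220) [ 0.502 -0.167  0.137]
(305, 200) [ 0.561 -0.18   0.133]
(305, 239) [ 0.446 -0.151  0.173]
(308, 239) [ 0.445 -0.159  0.177]
(290, 239) [ 0.453 -0.11   0.171]
(247, 145) [ 0.776 -0.039  0.084]
(237, 181) [0.684 0.011 0.   ]
(150, 300) [ 0.346  0.343 -0.001]
tray z col 192.. [ 5. -1. -1. -4. -3. -2. -1. -5. 32. 29. 29. 34. 33. 30.  6.  3.  3.  3.  5.  6.  1.  2.  6.  5. -0.  4.  5.  3.  1. -1.  2.  8.  7.  4.  3.  1.  5. 48. 53. 56. 51. 50. 55. 51. 53. 56. 52. 56. 52.
 58. 58. 57.  4.  4. 28. -6. -4. -1. -1. -1. -2. -4.]
tray z col 165.. [-4. -0. -4. -2.  1. -1. 31. 30. 31. 33. 30. 34. 32.  8. -0.  4.  2.  2.  8.  2.  2.  4.  2.  2.  4.  6.  4.  2.  1.  3.  4.  4.  2.  6.  4. 49. 47. 50. 52. 53. 54. 50. 52. 55. 52. 55. 55. 56. 58.
 60. 59.  3. 31. 33.  1. -4.  0.  2. -3. -0. -0. -4.]
```

View pics/t0c.png

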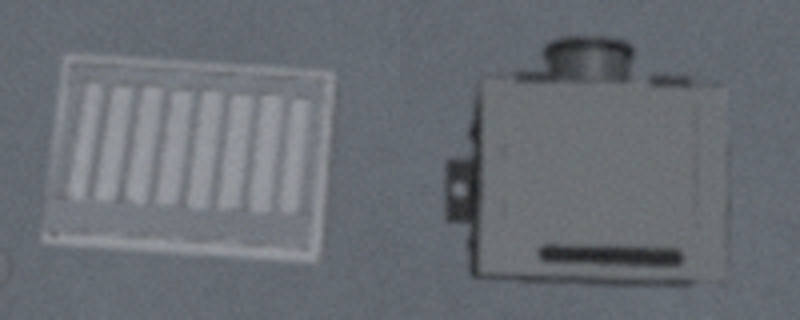

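View pics/s0c.png

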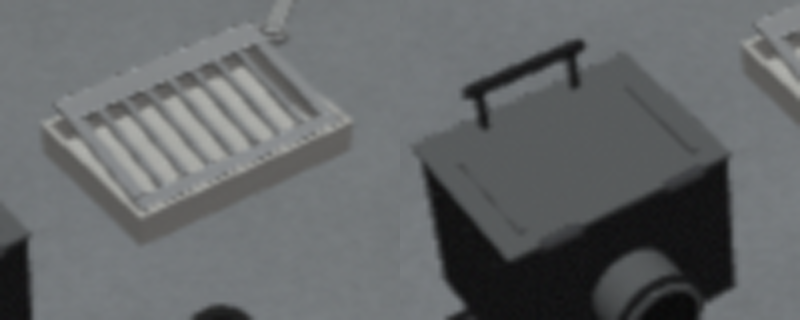

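```bash
python3 - <<'E'
from h import *
ci=bot.camera_info('top');K=np.array(ci['camera_matrix']);R=np.array(ci['R']);t=np.array(ci['t'])
def hit(u,v,z):
    r=R.T@np.linalg.inv(K)@np.array([u,v,1]);o=-R.T@t
    return o+r*(z-o[2])/r[2]
def rep(name,pts,off,z):
    P=np.array([hit(off[0]+(x+.5)/4-.5,off[1]+(y+.5)/4-.5,z) for x,y in pts])[:,:2]
    a,b,c,d=P # far-left, far-right, near-right, near-left
    ydir=(a+d-b-c)/2; xdir=(a+b-c-d)/2
    print(name,'c',P.mean(0).round(4),'len',np.linalg.norm(ydir).round(3),np.linalg.norm(xdir).round(3),'yaw',np.degrees([np.arctan2(-ydir[0],ydir[1]),np.arctan2(xdir[1],xdir[0])]).round(2))
rep('tray',[(65,57),(333,72),(318,262),(43,242)],(145,200),.032)
rep('flap',[(83,80),(328,88),(322,280),(78,276)],(255,175),.137)
d=np.load('pics/t0.npz')['d']; C=cloud('top',d)
def box(m,name):
    n,l,s,_=cv2.connectedComponentsWithStats(m.astype(np.uint8)); k=1+np.argmax(s[1:,4])
    r=cv2.minAreaRect((C[l==k][:,:2]).astype(np.float32)*1000);print(name,r)
X,Y,Z=C[...,0],C[...,1],C[...,2]
box((Z>.12)&(abs(Y+.16)<.13)&(abs(X-.5)<.13),'flap')
m=(Z>.16)&(abs(Y+.16)<.1)&(abs(X-.45)<.06); print('handle',C[m].mean(0),m.sum(), C[m].min(0),C[m].max(0));box(m,'h')
m=(Z>.018)&(abs(Y-.18)<.14)&(abs(X-.5)<.11);box(m,'tray')
# scene camera handle
C=cloud('scene',np.load('pics/s0.npz')['d']);X,Y,Z=C[...,0],C[...,1],C[...,2]
m=(Z>.16)&(abs(Y+.16)<.1)&(abs(X-.45)<.06); print('handle',C[m].mean(0),m.sum());
m=(Z>.125)&(Z<.15)&(abs(Y+.16)<.13)&(abs(X-.5)<.13);box(m,'flap')
m=(Z>.018)&(Z<.07)&(abs(Y-.18)<.14)&(abs(X-.5)<.11);box(m,'tray')
E
```

```text
tray c [0.512  0.1819] len 0.217 0.149 yaw [-12.99 -12.99]
flap c [ 0.5034 -0.1686] len 0.179 0.143 yaw [-10.78 -12.78]
flap ((506.08453369140625, -171.3356475830078), (182.6789093017578, 151.0164337158203), 78.62603759765625)
handle [ 0.44571242 -0.15763006  0.17434352] 138 [ 0.4323253  -0.20614263  0.16857579] [ 0.45807071 -0.10999203  0.17900049]
h ((446.14495849609375, -157.85366821289062), (97.13095092773438, 10.77653980255127), 78.5031967163086)
tray ((511.5270080566406, 180.39315795898438), (220.31768798828125, 150.2818603515625), 76.88548278808594)
handle [ 0.44857294 -0.16015869  0.17433493] 135
flap ((507.0892333984375, -170.0234375), (184.73220825195312, 154.43190002441406), 79.09249114990234)
tray ((513.57861328125, 181.50198364257812), (226.8224639892578, 155.64736938476562), 76.33403015136719)
```

```bash
python3 - <<'E'
from h import *
from scipy.spatial.transform import Rotation as Ro
o=bot.get_obs();print(Ro.from_quat(o['tool_rot']).as_matrix().round(3),o['eef_pos'])
E
```

```text
[[-0.001  0.929  0.369]
 [ 0.002  0.369 -0.929]
 [-1.    -0.    -0.002]] [ 0.18421115 -0.46416284  0.20159279]
```

>>> {"method": "step_arm", "body": {"series": [{"x": 0, "y": 0, "z": 4, "twist": 7, "jaw": 0}, {"x": 3, "y": 3, "z": 5, "twist": 14, "jaw": 0}, {"x": 6, "y": 6.5, "z": 5, "twist": 21, "jaw": 0}, {"x": 9, "y": 10, "z": 5, "twist": 28, "jaw": 0}, {"x": 12, "y": 13, "z": 5, "twist": 35, "jaw": 0}, {"x": 14, "y": 17, "z": 5, "twist": 42, "jaw": 0}, {"x": 16, "y": 21, "z": 5, "twist": 49, "jaw": 0}, {"x": 17, "y": 25, "z": 5, "twist": 56, "jaw": 0}, {"x": 18, "y": 29, "z": 5, "twist": 63, "jaw": 0}, {"x": 19, "y": 33, "z": 5, "twist": 70, "jaw": 0}]}}

```text
clock: 0.93
eef_pos: [0.3704, -0.1471, 0.2512]
tool_rot: [-0.012, 0.708, 0.012, 0.706]
ft_force: [0.9, 0.3, -0.2]
grip_width: 0.0001
```

>>> {"method": "step_arm", "body": {"series": [{"x": 1, "y": 4, "z": 0, "twist": 7, "jaw": 0}, {"x": 2, "y": 8, "z": 0, "twist": 14, "jaw": 0}, {"x": 3, "y": 12, "z": 0, "twist": 21, "jaw": 0}, {"x": 4, "y": 16, "z": 0, "twist": 28, "jaw": 0}, {"x": 5, "y": 20, "z": 0, "twist": 35, "jaw": 0}, {"x": 6, "y": 24, "z": 0, "twist": 42, "jaw": 0}, {"x": 7, "y": 28, "z": 0, "twist": 49, "jaw": 0}, {"x": 8, "y": 31, "z": 0, "twist": 56, "jaw": 0}, {"x": 8.5, "y": 33, "z": 0, "twist": 63, "jaw": 0}, {"x": 8.9, "y": 34, "z": 0, "twist": 70, "jaw": 0}]}}

```text
clock: 1.77
eef_pos: [0.4592, 0.1958, 0.2502]
tool_rot: [-0.418, 0.571, 0.418, 0.569]
ft_force: [0.3, -0.3, 0.8]
grip_width: 0.0
```

```bash
cat >> h.py <<'E'
def yaw(q):
    from scipy.spatial.transform import Rotation as Ro
    z=Ro.from_quat(q).as_matrix()[:,2]; return np.degrees(np.arctan2(z[1],z[0]))
def st():
    o=bot.get_obs(); print('t',o['clock'],'p',o['eef_pos'].round(4),'yaw',yaw(o['tool_rot']).round(2),'F',o['ft_force'].round(1),'w',round(o['grip_width'],4),'j',o['joint_pos'].round(2)); return o
E
python3 - <<'E'
from h import *
st(); snap('wrist','w1'); snap('scene','s1')
E
```

```text
t 1.7667 p [0.4592 0.1958 0.2502] yaw 72.53 F [ 0.3 -0.3  0.8] w 0.0 j [ 0.4   0.23  0.11  1.46 -0.    0.71]
```

View pics/w1.png

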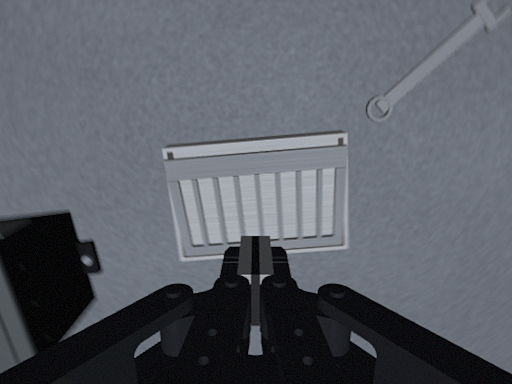

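The wrist view shows the tray, with the raised rail at about (257,160) and the fingertips at about (255,240). I'll cross-check its position.

```bash
python3 - <<'E'
from h import *
p=np.load('pics/w1.npz');C=cloud('wrist',p['d'],p['pos'],p['q'])
for uv in[(257,162),(200,165),(310,160),(257,145),(348,248),(181,259),(166,150),(346,134)]: print(uv,C[uv[1],uv[0]].round(4))
X,Y,Z=C[...,0],C[...,1],C[...,2]
m=(Z>.02)&(Z<.08)&(abs(Y-.18)<.13)&(abs(X-.51)<.11)
print(cv2.minAreaRect(C[m][:,:2].astype(np.float32)*1000))
a=np.radians(-13);U=(X-.512)*np.cos(a)+(Y-.181)*np.sin(a)
for u in np.arange(-.08,.085,.01):
    k=m&(abs(U-u)<.005); print(round(u,3),np.median(Z[k]).round(4),Y[k].min().round(3),Y[k].max().round(3))
E
```

```text
(257, 162) [0.46   0.1973 0.0561]
(200, 165) [0.4435 0.1353 0.0589]
(310, 160) [0.4755 0.2549 0.0571]
(257, 145) [0.4488 0.201  0.006 ]
(348, 248) [ 0.6273  0.2799 -0.0008]
(181, 259) [0.5593 0.061  0.0302]
(166, 150) [0.4183 0.0968 0.0318]
(346, 134) [0.4639 0.3053 0.0333]
((511.4327697753906, 181.45779418945312), (220.8437042236328, 150.87013244628906), 76.63957977294922)
-0.08 0.0292 0.092 0.305
-0.07 0.033 0.089 0.305
-0.06 0.0586 0.089 0.303
-0.05 0.0566 0.092 0.301
-0.04 0.0547 0.083 0.299
-0.03 0.0523 0.081 0.296
-0.02 0.0503 0.078 0.293
-0.01 0.0483 0.077 0.291
-0.0 0.0462 0.074 0.289
0.01 0.044 0.072 0.286
0.02 0.042 0.069 0.284
0.03 0.0399 0.067 0.282
0.04 0.0377 0.064 0.279
0.05 0.0348 0.062 0.277
0.06 0.034 0.06 0.275
0.07 0.0323 0.058 0.273
0.08 0.0314 0.204 0.26
```

>>> {"method": "step_arm", "body": {"series": [{"x": 0, "y": -0.2, "z": -4, "twist": 4.5, "jaw": 0}, {"x": 0, "y": -0.2, "z": -8, "twist": 4.5, "jaw": 0}, {"x": 0, "y": -0.2, "z": -12, "twist": 4.5, "jaw": 0}, {"x": 0, "y": -0.2, "z": -16, "twist": 4.5, "jaw": 0}, {"x": 0, "y": -0.2, "z": -18, "twist": 4.5, "jaw": 0}, {"x": 0, "y": -0.2, "z": -18.5, "twist": 4.5, "jaw": 0}, {"x": 0, "y": -0.2, "z": -18.5, "twist": 4.5, "jaw": 0}]}}

```text
clock: 2.45
eef_pos: [0.4576, 0.191, 0.0637]
tool_rot: [-0.437, 0.558, 0.438, 0.553]
ft_force: [-0.7, -0.5, 1.4]
grip_width: -0.0004
```

>>> {"method": "step_arm", "body": {"series": [{"z": -0.5, "jaw": 0}, {"z": -1, "jaw": 0}, {"z": -1.5, "jaw": 0}, {"z": -1.5, "jaw": 0}]}}

```text
$.series[0]: bad value
```

>>> {"method": "step_arm", "body": {"series": [{"x": 0, "y": 0.2, "z": -0.5, "twist": 0, "jaw": 0}, {"x": 0, "y": 0.2, "z": -1, "twist": 0, "jaw": 0}, {"x": 0, "y": 0.2, "z": -1.5, "twist": 0, "jaw": 0}, {"x": 0, "y": 0.2, "z": -1.5, "twist": 0, "jaw": 0}]}}

```text
clock: 2.78
eef_pos: [0.4579, 0.193, 0.0489]
tool_rot: [-0.437, 0.558, 0.437, 0.553]
ft_force: [-1.0, 0.3, 0.7]
grip_width: 0.0001
```

>>> {"method": "step_arm", "body": {"series": [{"x": 0, "y": 0, "z": -0.5, "twist": 0, "jaw": 0}, {"x": 0, "y": 0, "z": -0.9, "twist": 0, "jaw": 0}, {"x": 0, "y": 0, "z": -0.9, "twist": 0, "jaw": 0}]}}

```text
clock: 3.03
eef_pos: [0.4574, 0.1928, 0.0392]
tool_rot: [-0.437, 0.559, 0.437, 0.553]
ft_force: [0.1, 0.2, 0.5]
grip_width: -0.0002
```

```bash
python3 - <<'E'
from h import *
st(); p,d=snap('wrist','w2'); p,d=snap('scene','s2')
cv2.imwrite('pics/s2c.png',cv2.resize(p[100:230,200:360,::-1],(800,650))[:600])
E
```

```text
t 3.0333 p [0.4574 0.1928 0.0392] yaw 76.43 F [0.1 0.2 0.5] w -0.0002 j [ 0.4   0.38 -0.26  0.94 -0.    0.64]
```

View pics/s2c.png

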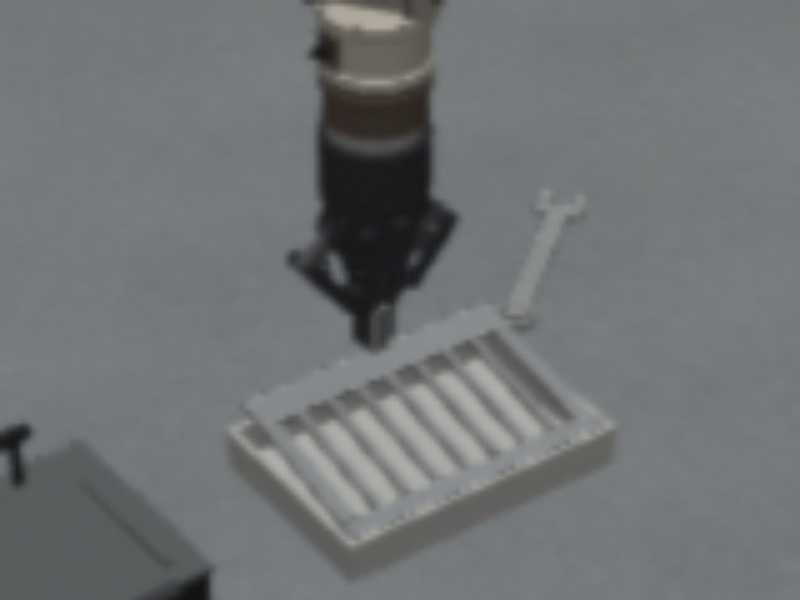

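View pics/w2.png

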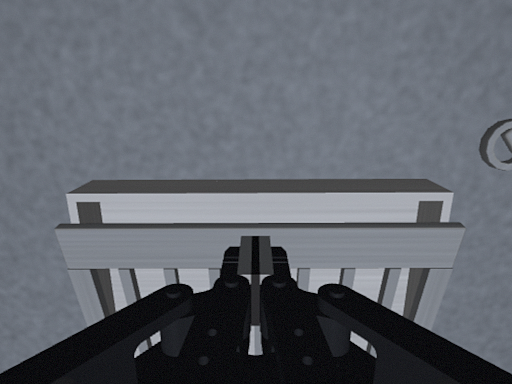

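```bash
python3 - <<'E'
from h import *
p=np.load('pics/w2.npz');C=cloud('wrist',p['d'],p['pos'],p['q'])
for uv in[(150,245),(350,245),(246,238),(265,238),(256,245),(256,270),(256,237),(232,252),(245,262),(210,245),(300,245)]: print(uv,C[uv[1],uv[0]].round(4),p['d'][uv[1],uv[0]])
print(bot.camera_info('wrist')['mount'])
C=cloud('scene',np.load('pics/s2.npz')['d'])
for x,y in((300,405),(420,350),(480,325),(375,340),(378,325),(360,335)): print(x,y,C[100+y//5,200+x//5].round(4))
E
```

```text
(150, 245) [0.4453 0.1401 0.0577] 0.16868761
(350, 245) [0.469  0.2396 0.0578] 0.16801669
(246, 238) [0.4457 0.1912 0.0744] 0.14912963
(265, 238) [0.4479 0.1996 0.0741] 0.14945838
(256, 245) [0.4467 0.1957 0.0819] 0.14191304
(256, 270) [0.4466 0.1957 0.1031] 0.12150772
(256, 237) [0.4465 0.1957 0.074 ] 0.14944313
(232, 252) [0.4477 0.1847 0.0814] 0.14342436
(245, 262) [0.4457 0.1915 0.0969] 0.12749703
(210, 245) [0.4525 0.17   0.0576] 0.16861124
(300, 245) [0.463  0.2148 0.058 ] 0.16789104
[[-1.71911189e-03 -2.88321292e-01  9.57532181e-01 -1.71928658e-01]
 [-2.08394146e-05 -9.57533585e-01 -2.88321752e-01  7.40252379e-02]
 [ 9.99998522e-01 -5.15611764e-04  1.64009893e-03 -6.99548721e-04]
 [ 0.00000000e+00  0.00000000e+00  0.00000000e+00  1.00000000e+00]]
300 405 [0.4542 0.1259 0.0531]
420 350 [0.478  0.2226 0.0579]
480 325 [0.4858 0.2784 0.053 ]
375 340 [0.4685 0.1863 0.0816]
378 325 [0.4664 0.1886 0.092 ]
360 335 [0.4642 0.1759 0.0895]
```

>>> {"method": "step_arm", "body": {"series": [{"x": 0, "y": 0, "z": -0.4, "twist": 0, "jaw": 0}, {"x": 0, "y": 0, "z": -0.8, "twist": 0, "jaw": 0}, {"x": 0, "y": 0, "z": -1.0, "twist": 0, "jaw": 0}, {"x": 0, "y": 0, "z": -1.0, "twist": 0, "jaw": 0}]}}

```text
clock: 3.47
eef_pos: [0.4574, 0.1929, 0.0292]
tool_rot: [-0.437, 0.559, 0.438, 0.553]
ft_force: [0.5, -0.5, 0.2]
grip_width: -0.0004
```

```bash
python3 - <<'E'
from h import *
st(); p,d=snap('wrist','w3')
o=np.load('pics/w3.npz');C=cloud('wrist',d,o['pos'],o['q'])
for uv in[(150,245),(350,245),(246,238),(265,238),(256,245)]: print(uv,C[uv[1],uv[0]].round(4))
E
```

```text
t 3.4667 p [0.4574 0.1929 0.0292] yaw 76.44 F [ 0.5 -0.5  0.2] w -0.0004 j [ 0.4   0.39 -0.27  0.92 -0.    0.64]
(150, 245) [0.4418 0.1443 0.0567]
(350, 245) [0.4636 0.2377 0.0577]
(246, 238) [0.4455 0.1914 0.065 ]
(265, 238) [0.4474 0.1997 0.065 ]
(256, 245) [0.4461 0.1959 0.073 ]
```

View pics/w3.png

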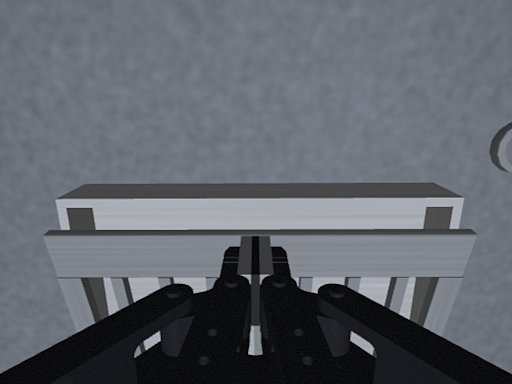

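>>> {"method": "step_arm", "body": {"series": [{"x": 0, "y": 0, "z": -0.4, "twist": 0, "jaw": 0}, {"x": 0, "y": 0, "z": -0.8, "twist": 0, "jaw": 0}, {"x": 0, "y": 0, "z": -1.2, "twist": 0, "jaw": 0}, {"x": 0, "y": 0, "z": -1.2, "twist": 0, "jaw": 0}]}}

```text
clock: 3.85
eef_pos: [0.4571, 0.1928, 0.0165]
tool_rot: [-0.437, 0.559, 0.438, 0.552]
ft_force: [0.3, 0.1, -0.1]
grip_width: 0.0003
```

```bash
python3 - <<'E'
from h import *
st(); p,d=snap('wrist','w4')
o=np.load('pics/w4.npz');C=cloud('wrist',d,o['pos'],o['q'])
for uv in[(150,250),(350,250),(246,238),(265,238),(256,245)]: print(uv,C[uv[1],uv[0]].round(4))
p,d=snap('scene','s4')
cv2.imwrite('pics/s4c.png',cv2.resize(p[150:220,230:330,::-1],(800,560)))
E
```

```text
t 3.85 p [0.4571 0.1928 0.0165] yaw 76.44 F [ 0.3  0.1 -0.1] w 0.0003 j [ 0.4   0.4  -0.29  0.89 -0.    0.64]
(150, 250) [0.4438 0.1437 0.0448]
(350, 250) [0.4656 0.2371 0.0458]
(246, 238) [0.445  0.1914 0.0528]
(265, 238) [0.4474 0.1996 0.0519]
(256, 245) [0.4466 0.1956 0.0589]
```

View pics/s4c.png

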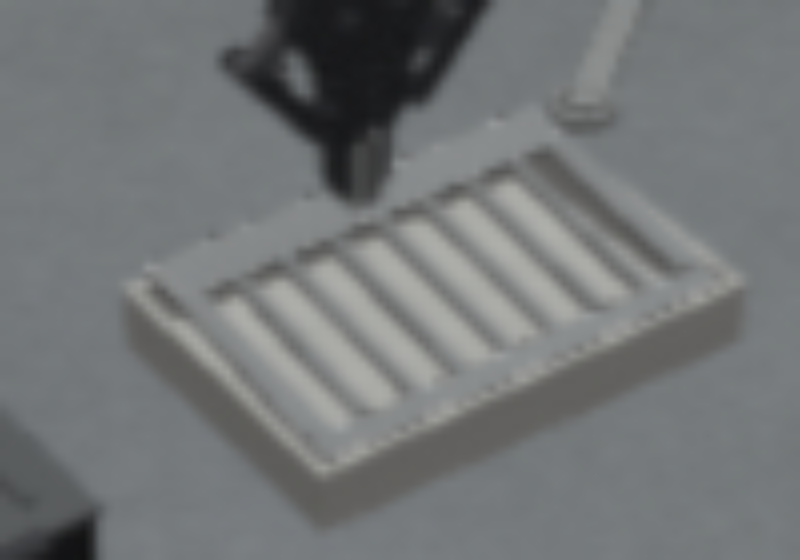

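View pics/w4.png

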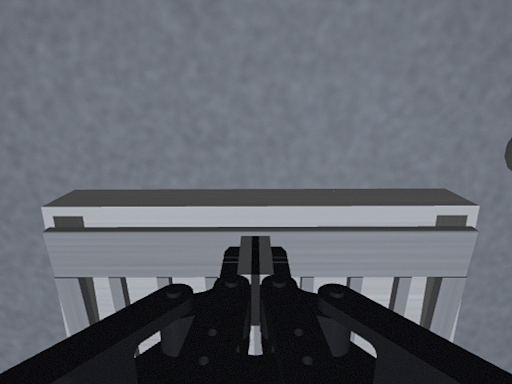

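>>> {"method": "step_arm", "body": {"series": [{"x": 0, "y": 0, "z": -0.4, "twist": 0, "jaw": 0}, {"x": 0, "y": 0, "z": -0.8, "twist": 0, "jaw": 0}, {"x": 0, "y": 0, "z": -1.1, "twist": 0, "jaw": 0}, {"x": 0, "y": 0, "z": -1.1, "twist": 0, "jaw": 0}]}}

```text
clock: 4.28
eef_pos: [0.4571, 0.1925, 0.0052]
tool_rot: [-0.438, 0.559, 0.437, 0.552]
ft_force: [0.3, -0.0, 0.2]
grip_width: 0.0001
```

```bash
python3 - <<'E'
from h import *
st(); p,d=snap('wrist','w5')
o=np.load('pics/w5.npz');C=cloud('wrist',d,o['pos'],o['q'])
for v in (215,220,225,230,235,240,245,250): print(v,C[v,150].round(4),C[v,350].round(4))
E
```

```text
t 4.2833 p [0.4571 0.1925 0.0052] yaw 76.44 F [ 0.3 -0.   0.2] w 0.0001 j [ 0.4   0.42 -0.3   0.86 -0.    0.64]
215 [0.427  0.1487 0.0324] [0.4488 0.2399 0.0325]
220 [0.4295 0.1477 0.0321] [0.4505 0.2392 0.0341]
225 [0.4404 0.1351 0.005 ] [0.466  0.2444 0.0061]
230 [0.4338 0.1469 0.0339] [0.4555 0.2385 0.0341]
235 [0.4363 0.1459 0.0334] [0.4579 0.238  0.0343]
240 [0.4383 0.1456 0.0347] [0.4605 0.2376 0.0342]
245 [0.4409 0.1446 0.0344] [0.463  0.2372 0.0343]
250 [0.4434 0.1438 0.0343] [0.4656 0.2368 0.0343]
```

>>> {"method": "step_arm", "body": {"series": [{"x": 0, "y": 0, "z": -0.2, "twist": 0, "jaw": 0}, {"x": 0, "y": 0, "z": -0.3, "twist": 0, "jaw": 0}]}}

```text
clock: 4.5
eef_pos: [0.4574, 0.1923, 0.003]
tool_rot: [-0.438, 0.559, 0.437, 0.552]
ft_force: [-3.8, -1.4, 14.3]
grip_width: 0.0001
```

>>> {"method": "step_arm", "body": {"series": [{"x": 0, "y": 0, "z": -0.1, "twist": 0, "jaw": 0}, {"x": 0, "y": 0, "z": -0.1, "twist": 0, "jaw": 0}]}}

```text
clock: 4.67
eef_pos: [0.4574, 0.1923, 0.0031]
tool_rot: [-0.438, 0.559, 0.437, 0.552]
ft_force: [-3.5, -1.3, 10.1]
grip_width: -0.0004
```

>>> {"method": "step_arm", "body": {"series": [{"x": 0, "y": 0, "z": 4, "twist": 0, "jaw": 0}, {"x": 0, "y": 0, "z": 8, "twist": 0, "jaw": 0}, {"x": 0, "y": 0, "z": 12, "twist": 0, "jaw": 0}, {"x": 0, "y": 0, "z": 16, "twist": 0, "jaw": 0}, {"x": 0, "y": 0, "z": 20, "twist": -7, "jaw": 2}, {"x": 0, "y": 0, "z": 23.5, "twist": -14, "jaw": 4}, {"x": 0, "y": 0, "z": 23.5, "twist": -14, "jaw": 5}, {"x": 0, "y": 0, "z": 23.5, "twist": -14, "jaw": 5}]}}

```text
clock: 5.33
eef_pos: [0.4591, 0.1927, 0.2405]
tool_rot: [-0.367, 0.606, 0.366, 0.603]
ft_force: [-0.3, -0.3, -0.6]
grip_width: 0.0485
```

```bash
python3 - <<'E'
from h import *
st(); p,d=snap('wrist','w6')
o=np.load('pics/w6.npz');C=cloud('wrist',d,o['pos'],o['q'])
X,Y,Z=C[...,0],C[...,1],C[...,2]
m=(Z>.02)&(Z<.06)&(abs(Y-.18)<.13)&(abs(X-.51)<.11)
a=np.radians(-13.2);U=(X-.5115)*np.cos(a)+(Y-.1813)*np.sin(a)
for u in np.arange(-.08,.085,.02):
    k=m&(abs(U-u)<.005); print(round(u,3),np.median(Z[k]).round(4))
E
```

```text
t 5.3333 p [0.4591 0.1927 0.2405] yaw 62.45 F [-0.3 -0.3 -0.6] w 0.0485 j [ 0.4   0.23  0.09  1.43 -0.    0.88]
-0.08 0.0273
-0.06 0.0325
-0.04 0.0323
-0.02 0.0323
0.0 0.0324
0.02 0.0323
0.04 0.0324
0.06 0.0325
0.08 0.0314
```

View pics/w6.png

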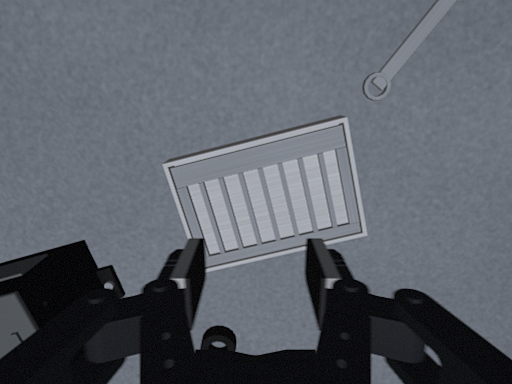

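Grid is level at 32.4 mm. Next I measure where the fingertips stand relative to the TCP.

```bash
python3 - <<'E'
from h import *
from scipy.spatial.transform import Rotation as Ro
for f,uvs in(('w6',[(186,243),(194,243),(194,252),(318,243),(326,243),(318,252),(185,270),(195,270),(200,245)]),('w5',[(256,238),(246,238),(265,238),(256,250)])):
    o=np.load(f'pics/{f}.npz');C=cloud('wrist',o['d'],o['pos'],o['q'])
    R=Ro.from_quat(o['q']).as_matrix()
    for u,v in uvs: print(f,u,v,((C[v,u]-o['pos'])@R*1000).round(1))
E
```

```text
w6 186 243 [-39.7  10.8 -30.9]
w6 194 243 [-40.1  11.  -27.3]
w6 194 252 [-49.6  11.4 -25.6]
w6 318 243 [-39.8  10.8  27.1]
w6 326 243 [ 207.5 -107.2   89.4]
w6 318 252 [-49.5  11.4  25.3]
w6 185 270 [-64.2  11.6 -26.3]
w6 195 270 [-52.5   4.8 -25.1]
w6 200 245 [-38.9   9.4 -24.9]
w5 256 238 [-36.2  11.5  -0.1]
w5 246 238 [-34.7  10.9  -4.7]
w5 265 238 [-36.   11.5   3.9]
w5 256 250 [-48.1  11.6  -0.2]
```

>>> {"method": "step_arm", "body": {"series": [{"x": 0, "y": -4, "z": 0, "twist": -7, "jaw": 5}, {"x": 0, "y": -8, "z": 0, "twist": -14, "jaw": 5}, {"x": 0, "y": -12, "z": 0, "twist": -21, "jaw": 5}, {"x": 0, "y": -16, "z": 0, "twist": -28, "jaw": 5}, {"x": 0, "y": -20, "z": 0, "twist": -35, "jaw": 5}, {"x": -1.2, "y": -24, "z": 0, "twist": -42, "jaw": 5}, {"x": -1.2, "y": -28, "z": 0, "twist": -49, "jaw": 5}, {"x": -1.2, "y": -32, "z": 0, "twist": -56, "jaw": 5}, {"x": -1.2, "y": -35.2, "z": 0, "twist": -63, "jaw": 5}, {"x": -1.2, "y": -35.2, "z": 0, "twist": -70, "jaw": 5}]}}

```text
clock: 6.22
eef_pos: [0.4442, -0.1648, 0.2356]
tool_rot: [0.052, 0.709, -0.05, 0.701]
ft_force: [-0.5, 0.4, 0.6]
grip_width: 0.0502
```

>>> {"method": "step_arm", "body": {"series": [{"x": 0, "y": 0, "z": 0, "twist": -3.5, "jaw": 5}, {"x": 0, "y": 0, "z": 0, "twist": -3.5, "jaw": 5}]}}

```text
clock: 6.38
eef_pos: [0.4423, -0.1657, 0.2327]
tool_rot: [0.075, 0.709, -0.072, 0.697]
ft_force: [-0.7, -0.5, -0.2]
grip_width: 0.0496
```

```bash
python3 - <<'E'
from h import *
st(); p,d=snap('wrist','w7')
o=np.load('pics/w7.npz');C=cloud('wrist',d,o['pos'],o['q'])
X,Y,Z=C[...,0],C[...,1],C[...,2]
m=(Z>.162)&(Z<.183)&(abs(Y+.16)<.07)&(abs(X-.45)<.04)
print(m.sum(),C[m].mean(0),np.percentile(C[m],[2,98],axis=0),cv2.minAreaRect(C[m][:,:2].astype(np.float32)*1000))
E
```

```text
t 6.3833 p [ 0.4423 -0.1657  0.2327] yaw -11.92 F [-0.7 -0.5 -0.2] w 0.0496 j [-0.36  0.19  0.02  1.42 -0.    1.42]
1985 [ 0.44576203 -0.15473741  0.17613958] [[ 0.43332136 -0.20234527  0.17220965]
 [ 0.45691018 -0.11094134  0.17834112]] ((445.0325012207031, -157.6539764404297), (99.7118148803711, 10.988231658935547), 78.62012481689453)
```

View pics/w7.png

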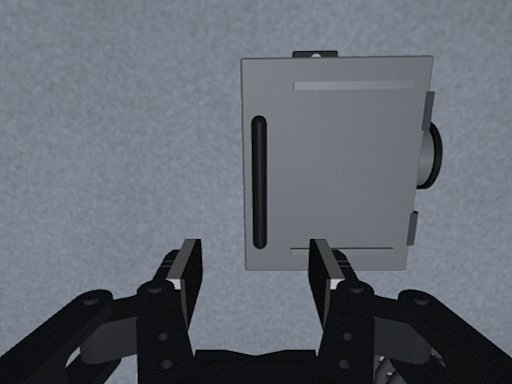

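>>> {"method": "step_arm", "body": {"series": [{"x": 0.3, "y": 0.8, "z": 0, "twist": 0.5, "jaw": 5}, {"x": 0.3, "y": 0.8, "z": -3, "twist": 0.5, "jaw": 5}, {"x": 0.3, "y": 0.8, "z": -6, "twist": 0.5, "jaw": 5}, {"x": 0.3, "y": 0.8, "z": -8, "twist": 0.5, "jaw": 5}, {"x": 0.3, "y": 0.8, "z": -9.5, "twist": 0.5, "jaw": 5}, {"x": 0.3, "y": 0.8, "z": -10.5, "twist": 0.5, "jaw": 5}, {"x": 0.3, "y": 0.8, "z": -10.5, "twist": 0.5, "jaw": 5}]}}

```text
clock: 7.02
eef_pos: [0.4436, -0.1548, 0.1252]
tool_rot: [0.07, 0.711, -0.066, 0.696]
ft_force: [-0.2, 0.4, 0.2]
grip_width: 0.0499
```

```bash
python3 - <<'E'
from h import *
st(); p,d=snap('wrist','w8')
p,d=snap('scene','s8')
cv2.imwrite('pics/s8c.png',cv2.resize(p[150:270,140:260,::-1],(600,600)))
E
```

```text
t 7.0167 p [ 0.4436 -0.1548  0.1252] yaw -10.98 F [-0.2  0.4  0.2] w 0.0499 j [-0.34  0.25 -0.19  1.15  0.    1.43]
```

View pics/w8.png

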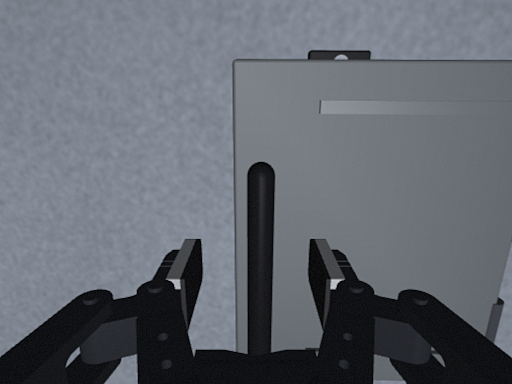

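View pics/s8c.png

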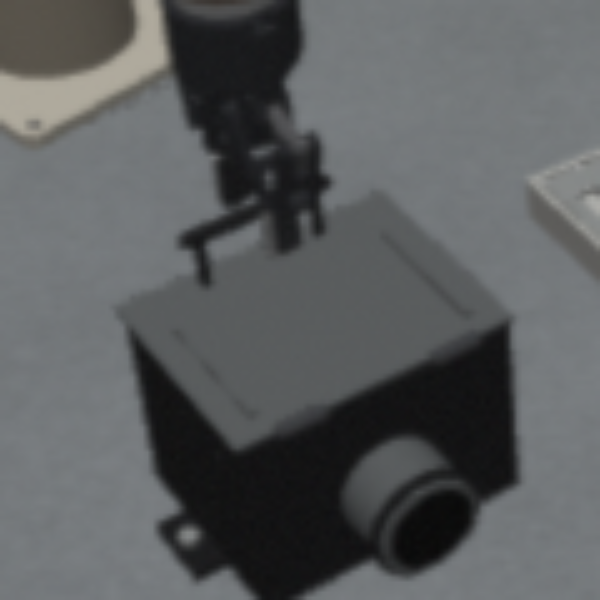

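>>> {"method": "step_arm", "body": {"series": [{"x": 0.2, "y": -0.2, "z": 0, "twist": 0, "jaw": 5}, {"x": 0.2, "y": -0.2, "z": 0, "twist": 0, "jaw": 3}, {"x": 0.2, "y": -0.2, "z": 0, "twist": 0, "jaw": 0.5}, {"x": 0.2, "y": -0.2, "z": 0, "twist": 0, "jaw": 0.5}, {"x": 0.2, "y": -0.2, "z": 0, "twist": 0, "jaw": 0.5}, {"x": 0.2, "y": -0.2, "z": 0, "twist": 0, "jaw": 0.5}, {"x": 0.2, "y": -0.2, "z": 0, "twist": 0, "jaw": 0.5}]}}

```text
clock: 7.7
eef_pos: [0.4452, -0.1574, 0.1284]
tool_rot: [0.07, 0.711, -0.066, 0.696]
ft_force: [-5.5, 2.5, 7.5]
grip_width: 0.0087
```

```bash
python3 - <<'E'
from h import *
st(); p,d=snap('wrist','w9')
th0=np.arctan2(.041,.132);r=np.hypot(.041,.132)
for th in np.arange(0.1,2.01,.1):
    a=th0+th; u=-r*np.cos(a)+.132; print(round(th,2), 'x %.2f y %.2f z %.2f'%(100*u*np.cos(np.radians(11.3)),-100*u*np.sin(np.radians(11.3)),100*(r*np.sin(a)-.041)))
E
```

```text
t 7.7 p [ 0.4452 -0.1574  0.1284] yaw -11.07 F [-5.5  2.5  7.5] w 0.0087 j [-0.34  0.25 -0.18  1.16  0.    1.42]
0.1 x 0.47 y -0.09 z 1.30
0.2 x 1.06 y -0.21 z 2.54
0.3 x 1.77 y -0.35 z 3.72
0.4 x 2.59 y -0.52 z 4.82
0.5 x 3.51 y -0.70 z 5.83
0.6 x 4.53 y -0.91 z 6.74
0.7 x 5.63 y -1.13 z 7.54
0.8 x 6.81 y -1.36 z 8.23
0.9 x 8.05 y -1.61 z 8.79
1.0 x 9.33 y -1.87 z 9.22
1.1 x 10.66 y -2.13 z 9.52
1.2 x 12.00 y -2.40 z 9.69
1.3 x 13.36 y -2.67 z 9.72
1.4 x 14.71 y -2.94 z 9.60
1.5 x 16.04 y -3.20 z 9.36
1.6 x 17.34 y -3.47 z 8.97
1.7 x 18.60 y -3.72 z 8.46
1.8 x 19.80 y -3.96 z 7.82
1.9 x 20.93 y -4.18 z 7.07
2.0 x 21.99 y -4.39 z 6.20
```

View pics/w9.png

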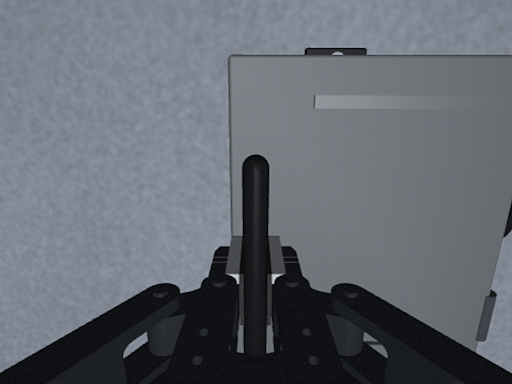

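>>> {"method": "step_arm", "body": {"series": [{"x": 0.2, "y": 0, "z": 0.6, "twist": 0, "jaw": 0.5}, {"x": 0.5, "y": -0.1, "z": 1.3, "twist": 0, "jaw": 0.5}, {"x": 0.7, "y": -0.15, "z": 1.9, "twist": 0, "jaw": 0.5}, {"x": 1.1, "y": -0.2, "z": 2.5, "twist": 0, "jaw": 0.5}, {"x": 1.4, "y": -0.3, "z": 3.1, "twist": 0, "jaw": 0.5}, {"x": 1.8, "y": -0.35, "z": 3.7, "twist": 0, "jaw": 0.5}]}}

```text
clock: 8.25
eef_pos: [0.4618, -0.1606, 0.1655]
tool_rot: [0.07, 0.712, -0.066, 0.695]
ft_force: [-5.3, 0.4, -2.4]
grip_width: 0.0086
```

```bash
python3 - <<'E'
from h import *
st(); p,d=snap('scene','s10')
cv2.imwrite('pics/s10c.png',cv2.resize(p[150:270,140:260,::-1],(600,600)))
E
```

```text
t 8.25 p [ 0.4618 -0.1606  0.1655] yaw -11.08 F [-5.3  0.4 -2.4] w 0.0086 j [-0.33  0.26 -0.07  1.27 -0.    1.43]
```

View pics/s10c.png

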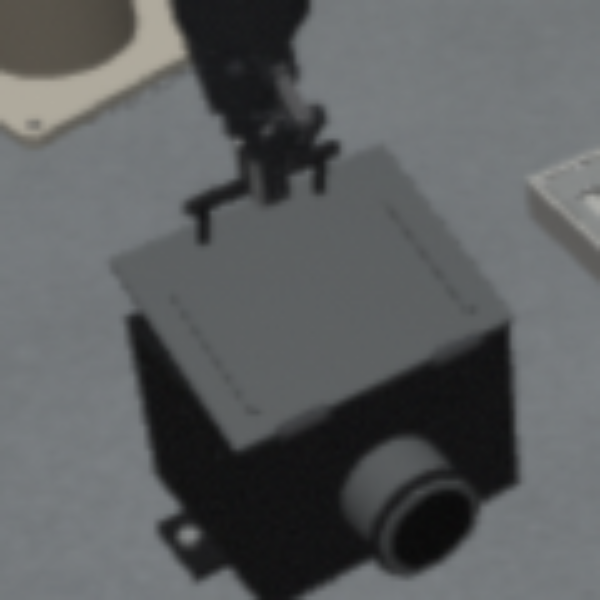

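>>> {"method": "step_arm", "body": {"series": [{"x": 0.4, "y": -0.1, "z": 0.5, "twist": 0, "jaw": 0.5}, {"x": 0.9, "y": -0.2, "z": 1.1, "twist": 0, "jaw": 0.5}, {"x": 1.3, "y": -0.3, "z": 1.6, "twist": 0, "jaw": 0.5}, {"x": 1.8, "y": -0.4, "z": 2.1, "twist": 0, "jaw": 0.5}, {"x": 2.3, "y": -0.5, "z": 2.6, "twist": 0, "jaw": 0.5}, {"x": 2.8, "y": -0.6, "z": 3.0, "twist": 0, "jaw": 0.5}, {"x": 3.4, "y": -0.7, "z": 3.45, "twist": 0, "jaw": 0.5}, {"x": 3.9, "y": -0.8, "z": 3.85, "twist": 0, "jaw": 0.5}]}}

```text
clock: 8.97
eef_pos: [0.5012, -0.1686, 0.2071]
tool_rot: [0.07, 0.712, -0.066, 0.695]
ft_force: [-5.9, 1.7, 1.1]
grip_width: 0.0087
```

>>> {"method": "step_arm", "body": {"series": [{"x": 0.6, "y": -0.1, "z": 0.25, "twist": 0, "jaw": 0.5}, {"x": 1.2, "y": -0.25, "z": 0.5, "twist": 0, "jaw": 0.5}, {"x": 1.8, "y": -0.35, "z": 0.8, "twist": 0, "jaw": 0.5}, {"x": 2.45, "y": -0.5, "z": 1.05, "twist": 0, "jaw": 0.5}, {"x": 3.1, "y": -0.6, "z": 1.3, "twist": 0, "jaw": 0.5}, {"x": 3.7, "y": -0.75, "z": 1.5, "twist": 0, "jaw": 0.5}, {"x": 4.4, "y": -0.9, "z": 1.65, "twist": 0, "jaw": 0.5}, {"x": 5.05, "y": -1.0, "z": 1.8, "twist": 0, "jaw": 0.5}]}}

```text
clock: 9.63
eef_pos: [0.5536, -0.1791, 0.229]
tool_rot: [0.07, 0.71, -0.067, 0.697]
ft_force: [-0.5, -0.1, 4.6]
grip_width: 0.0084
```

```bash
python3 - <<'E'
from h import *
st(); p,d=snap('scene','s11')
cv2.imwrite('pics/s11c.png',cv2.resize(p[130:270,120:260,::-1],(600,600)))
E
```

```text
t 9.6333 p [ 0.5536 -0.1791  0.229 ] yaw -11.07 F [-0.5 -0.1  4.6] w 0.0084 j [-0.31  0.42  0.32  1.49  0.    1.45]
```

View pics/s11c.png

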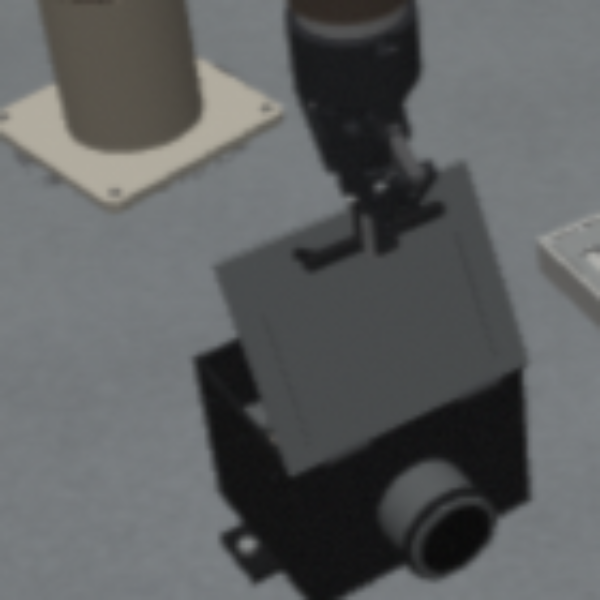

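>>> {"method": "step_arm", "body": {"series": [{"x": 0.6, "y": -0.1, "z": 0.05, "twist": 0, "jaw": 0.5}, {"x": 1.2, "y": -0.25, "z": 0.1, "twist": 0, "jaw": 0.5}, {"x": 1.9, "y": -0.4, "z": 0.1, "twist": 0, "jaw": 0.5}, {"x": 2.55, "y": -0.5, "z": 0.1, "twist": 0, "jaw": 0.5}, {"x": 3.2, "y": -0.65, "z": 0.05, "twist": 0, "jaw": 0.5}, {"x": 3.9, "y": -0.8, "z": 0, "twist": 0, "jaw": 0.5}, {"x": 4.55, "y": -0.9, "z": -0.1, "twist": 0, "jaw": 0.5}, {"x": 5.2, "y": -1.05, "z": -0.25, "twist": 0, "jaw": 0.5}, {"x": 5.85, "y": -1.2, "z": -0.4, "twist": 0, "jaw": 0.5}, {"x": 6.5, "y": -1.3, "z": -0.6, "twist": 0, "jaw": 0.5}]}}

```text
clock: 10.52
eef_pos: [0.6222, -0.1928, 0.224]
tool_rot: [0.069, 0.708, -0.067, 0.7]
ft_force: [-3.8, -0.0, 5.4]
grip_width: 0.0085
```

```bash
python3 - <<'E'
from h import *
st(); p,d=snap('scene','s12')
cv2.imwrite('pics/s12c.png',cv2.resize(p[130:270,140:280,::-1],(600,600)))
E
```

```text
t 10.5167 p [ 0.6222 -0.1928  0.224 ] yaw -11.05 F [-3.8 -0.   5.4] w 0.0085 j [-0.3   0.57  0.55  1.57  0.    1.46]
```

View pics/s12c.png

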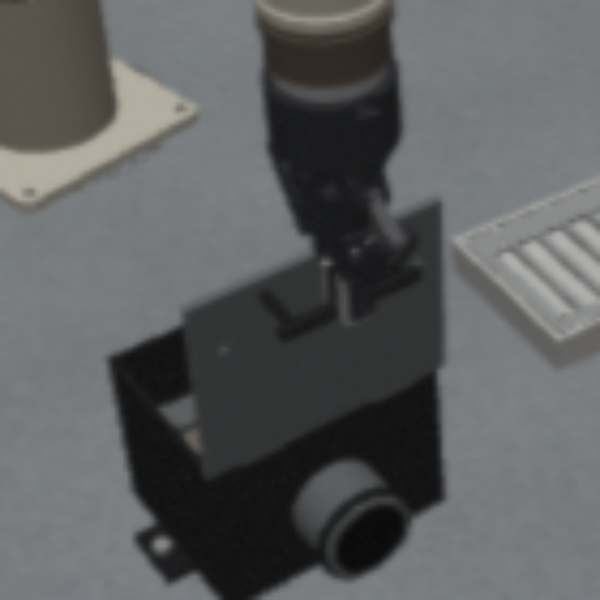

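>>> {"method": "step_arm", "body": {"series": [{"x": 0.5, "y": -0.1, "z": -0.2, "twist": 0, "jaw": 0.5}, {"x": 0.9, "y": -0.2, "z": -0.4, "twist": 0, "jaw": 0.5}, {"x": 1.5, "y": -0.3, "z": -0.75, "twist": 0, "jaw": 0.5}, {"x": 2.1, "y": -0.4, "z": -1.1, "twist": 0, "jaw": 0.5}, {"x": 2.7, "y": -0.5, "z": -1.5, "twist": 0, "jaw": 0.5}, {"x": 3.0, "y": -0.6, "z": -1.7, "twist": 0, "jaw": 0.5}, {"x": 3.0, "y": -0.6, "z": -1.7, "twist": 0, "jaw": 0.5}]}}

```text
clock: 11.15
eef_pos: [0.6552, -0.1996, 0.2054]
tool_rot: [0.069, 0.707, -0.067, 0.701]
ft_force: [1.7, -0.7, 0.5]
grip_width: 0.0081
```

```bash
python3 - <<'E'
from h import *
st(); snap('wrist','w13'); p,d=snap('scene','s13')
cv2.imwrite('pics/s13c.png',cv2.resize(p[130:270,140:280,::-1],(600,600)))
E
```

```text
t 11.15 p [ 0.6552 -0.1996  0.2054] yaw -11.06 F [ 1.7 -0.7  0.5] w 0.0081 j [-0.3   0.65  0.64  1.57  0.    1.47]
```

View pics/s13c.png

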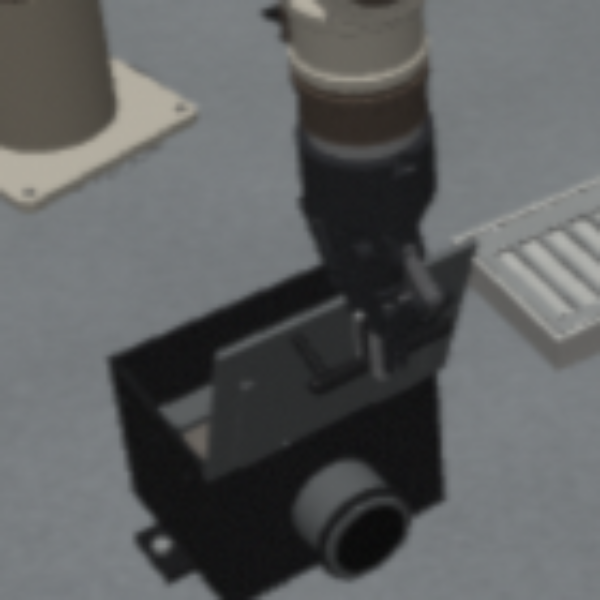

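View pics/w13.png

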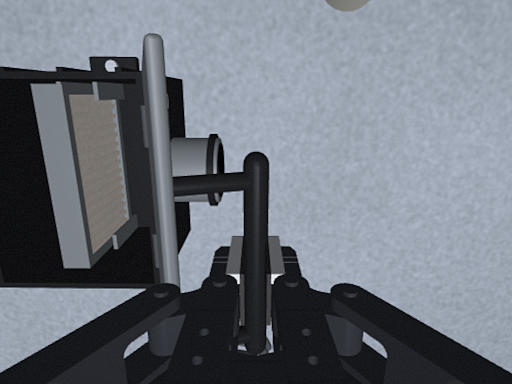

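>>> {"method": "step_arm", "body": {"series": [{"x": 0, "y": 0, "z": 0, "twist": 0, "jaw": 1.7}, {"x": 0, "y": 0, "z": 0, "twist": 0, "jaw": 1.7}, {"x": 0, "y": 0, "z": 0, "twist": 0, "jaw": 1.7}, {"x": 0, "y": 0, "z": 0.6, "twist": 0, "jaw": 1.7}, {"x": 0, "y": 0, "z": 1.2, "twist": 0, "jaw": 1.7}]}}

```text
clock: 11.67
eef_pos: [0.654, -0.1991, 0.2178]
tool_rot: [0.069, 0.708, -0.067, 0.7]
ft_force: [0.4, 0.6, 0.2]
grip_width: 0.0172
```

```bash
python3 - <<'E'
from h import *
st(); snap('wrist','w14')
E
```

```text
t 11.6667 p [ 0.654  -0.1991  0.2178] yaw -11.04 F [0.4 0.6 0.2] w 0.0172 j [-0.3   0.65  0.67  1.61  0.    1.47]
```

View pics/w14.png

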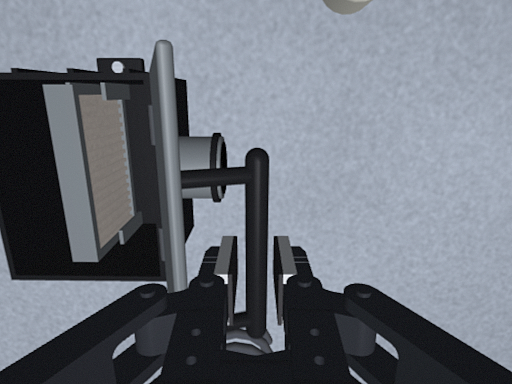

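>>> {"method": "step_arm", "body": {"series": [{"x": 0, "y": 0, "z": 1, "twist": 0, "jaw": 1.7}, {"x": 0, "y": 0, "z": 2, "twist": 0, "jaw": 1.7}, {"x": 0, "y": 0, "z": 4, "twist": 0, "jaw": 1.7}, {"x": 0, "y": 0, "z": 6, "twist": 0, "jaw": 1.7}, {"x": 0, "y": 0, "z": 8, "twist": 0, "jaw": 1.7}, {"x": 0, "y": 0, "z": 8, "twist": 0, "jaw": 1.7}]}}

```text
clock: 12.22
eef_pos: [0.6562, -0.1998, 0.3057]
tool_rot: [0.068, 0.703, -0.068, 0.704]
ft_force: [0.2, 0.5, 0.8]
grip_width: 0.0168
```

```bash
python3 - <<'E'
from h import *
st(); snap('top','t15');p,d=snap('scene','s15')
C=cloud('scene',d);cv2.imwrite('pics/s15c.png',cv2.resize(p[130:270,140:280,::-1],(600,600)))
E
```

```text
t 12.2167 p [ 0.6562 -0.1998  0.3057] yaw -11.05 F [0.2 0.5 0.8] w 0.0168 j [-0.3   0.68  0.96  1.85  0.    1.47]
```

View pics/s15c.png

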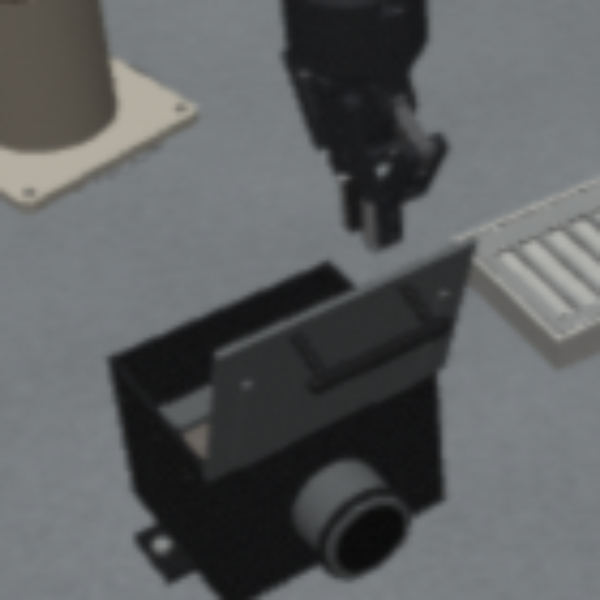

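>>> {"method": "step_arm", "body": {"series": [{"x": -4, "y": 0.8, "z": 0, "twist": 0, "jaw": 1.7}, {"x": -8, "y": 1.6, "z": 0, "twist": 0, "jaw": 1.7}, {"x": -12, "y": 2.4, "z": 0, "twist": 0, "jaw": 3}, {"x": -16.1, "y": 3.2, "z": 0, "twist": 0, "jaw": 5}, {"x": -16.1, "y": 3.2, "z": -4, "twist": 0, "jaw": 5}, {"x": -16.1, "y": 3.2, "z": -7, "twist": 0, "jaw": 5}, {"x": -16.1, "y": 3.2, "z": -7, "twist": 0, "jaw": 5}]}}

```text
clock: 12.9
eef_pos: [0.4884, -0.1656, 0.2242]
tool_rot: [0.07, 0.71, -0.066, 0.698]
ft_force: [-0.6, -0.2, -1.2]
grip_width: 0.05
```

```bash
python3 - <<'E'
from h import *
st(); p,d=snap('wrist','w16')
o=np.load('pics/w16.npz');C=cloud('wrist',d,o['pos'],o['q'])
X,Y,Z=C[...,0],C[...,1],C[...,2]
m=(abs(Z-.110)<.006)&(abs(X-.495)<.05)&(abs(Y+.168)<.1)
n,l,s,_=cv2.connectedComponentsWithStats(m.astype(np.uint8));k=1+np.argmax(s[1:,4]);m=l==k
print(m.sum(),C[m].mean(0),cv2.minAreaRect(C[m][:,:2].astype(np.float32)*1000),s[k])
E
```

```text
t 12.9 p [ 0.4884 -0.1656  0.2242] yaw -11.06 F [-0.6 -0.2 -1.2] w 0.05 j [-0.33  0.28  0.11  1.42  0.    1.44]
5102 [ 0.49400087 -0.17015084  0.11039419] ((497.91632080078125, -170.8948516845703), (163.49795532226562, 76.02159881591797), 78.96458435058594) [ 229   87   79  181 5102]
```

View pics/w16.png

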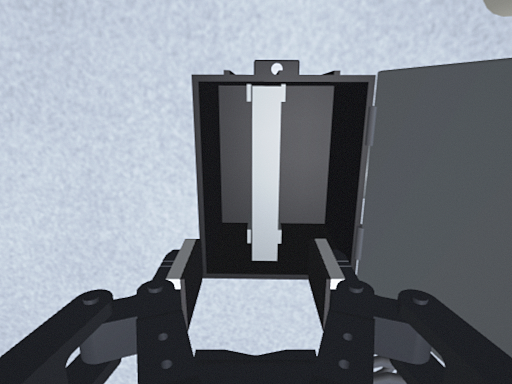

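```bash
python3 - <<'E'
from h import *
from scipy.spatial.transform import Rotation as Ro
o=np.load('pics/w16.npz');C=cloud('wrist',o['d'],o['pos'],o['q'])
P=[]
for uv in[(254,90),(279,90),(252,257),(276,257)]: print(uv,C[uv[1],uv[0]].round(4));P.append(C[uv[1],uv[0]])
P=np.array(P);print(P.mean(0)); d=P[:2].mean(0)-P[2:].mean(0);print(np.linalg.norm(d),np.degrees(np.arctan2(-d[0],d[1])))
print('approach',Ro.from_quat(o['q']).as_matrix()[:,0].round(4))
R=Ro.from_quat(o['q']).as_matrix()
for u,v in[(194,243),(318,243)]: print(((C[v,u]-o['pos'])@R*1000).round(1), C[v,u])
E
```

```text
(254, 90) [ 0.4996 -0.0904  0.1119]
(279, 90) [ 0.5199 -0.0944  0.1112]
(252, 257) [ 0.4681 -0.2408  0.11  ]
(276, 257) [ 0.4902 -0.2515  0.0976]
[ 0.49443376 -0.16926334  0.10768823]
0.15696939683120945 -11.259903511580116
approach [-0.017   0.0064 -0.9998]
[-40.9  10.5 -27.1] [ 0.46450383 -0.15039701  0.26562581]
[-40.1  10.2  27. ] [ 0.51757438 -0.16111516  0.26391872]
```

```bash
python3 - <<'E'
from h import *
from scipy.spatial.transform import Rotation as Ro
for f in('w16','w13'):
    o=np.load(f'pics/{f}.npz');C=cloud('wrist',o['d'],o['pos'],o['q'])
    R=Ro.from_quat(o['q']).as_matrix()
    T=((C-o['pos'])@R*1000)
    m=(o['d']<.2)&(o['d']>.02)&(T[...,2]<0)&(np.mgrid[:384,:512][0]>235)
    if f=='w13': m&=np.mgrid[:384,:512][1]<250
    for a in range(-130,-30,8):
        k=m&(abs(T[...,0]-a)<4)
        if k.sum(): print(f,a,'min z',T[k][:,2].min().round(1),k.sum(),'y',T[k][:,1].min().round(1),T[k][:,1].max().round(1))
E
```

```text
w16 -122 min z -24.8 250 y 15.6 19.3
w16 -114 min z -60.1 2989 y 7.3 17.9
w16 -106 min z -63.2 4468 y -0.8 17.6
w16 -98 min z -63.0 2152 y -9.6 17.7
w16 -90 min z -60.8 3819 y -13.5 13.7
w16 -82 min z -58.7 2071 y -12.8 13.7
w16 -74 min z -54.9 597 y -10.2 13.6
w16 -66 min z -39.0 622 y -11.9 11.2
w16 -58 min z -39.4 535 y -11.5 11.3
w16 -50 min z -39.7 436 y -11.8 11.3
w16 -42 min z -39.4 360 y -11.6 11.0
w16 -34 min z -31.8 104 y -11.6 10.8
w13 -122 min z -19.5 235 y 15.7 17.8
w13 -114 min z -59.5 3107 y 7.0 17.8
w13 -106 min z -59.2 4330 y -1.5 17.8
w13 -98 min z -53.0 3067 y -9.9 17.8
w13 -90 min z -47.5 2515 y -11.9 15.8
w13 -82 min z -43.4 2819 y -11.2 14.0
w13 -74 min z -36.6 999 y -12.4 13.9
w13 -66 min z -35.3 871 y -11.9 23.7
w13 -58 min z -38.0 777 y -12.0 23.3
w13 -50 min z -40.7 317 y -10.8 17.4
w13 -42 min z -43.4 975 y -48.6 14.4
w13 -34 min z -46.2 95 y -35.5 11.2
```

>>> {"method": "step_arm", "body": {"series": [{"x": 0.6, "y": -0.3, "z": 0, "twist": 0, "jaw": 4}, {"x": 0.6, "y": -0.3, "z": -3, "twist": 0, "jaw": 4}, {"x": 0.6, "y": -0.3, "z": -6, "twist": 0, "jaw": 4}, {"x": 0.6, "y": -0.3, "z": -9, "twist": 0, "jaw": 4}, {"x": 0.6, "y": -0.3, "z": -11, "twist": 0, "jaw": 4}, {"x": 0.6, "y": -0.3, "z": -11, "twist": 0, "jaw": 4}]}}

```text
clock: 13.45
eef_pos: [0.4959, -0.169, 0.1143]
tool_rot: [0.07, 0.71, -0.066, 0.697]
ft_force: [-0.6, 0.6, 0.5]
grip_width: 0.0401
```

```bash
python3 - <<'E'
from h import *
st(); p,d=snap('wrist','w17')
E
```

```text
t 13.45 p [ 0.4959 -0.169   0.1143] yaw -11.04 F [-0.6  0.6  0.5] w 0.0401 j [-0.33  0.36 -0.07  1.16  0.    1.43]
```

View pics/w17.png

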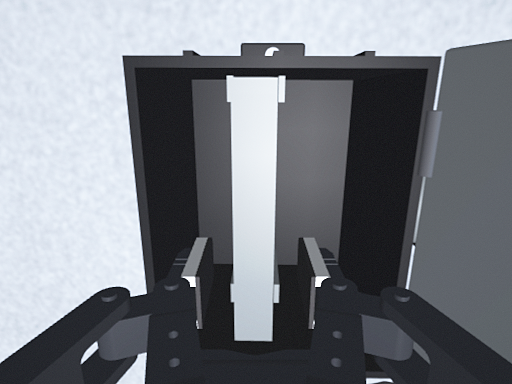

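>>> {"method": "step_arm", "body": {"series": [{"x": 0, "y": 0, "z": -2, "twist": 0, "jaw": 3.8}, {"x": 0, "y": 0, "z": -4, "twist": 0, "jaw": 3.8}, {"x": 0, "y": 0, "z": -5, "twist": 0, "jaw": 3.8}, {"x": 0, "y": 0, "z": -5.8, "twist": 0, "jaw": 3.8}, {"x": 0, "y": 0, "z": -5.8, "twist": 0, "jaw": 3.8}]}}

```text
clock: 13.92
eef_pos: [0.4979, -0.1697, 0.0588]
tool_rot: [0.07, 0.709, -0.067, 0.698]
ft_force: [-0.7, 0.0, 0.5]
grip_width: 0.0385
```

```bash
python3 - <<'E'
from h import *
st(); p,d=snap('wrist','w18'); p,d=snap('scene','s18');cv2.imwrite('pics/s18c.png',cv2.resize(p[130:270,140:280,::-1],(600,600)))
E
```

```text
t 13.9167 p [ 0.4979 -0.1697  0.0588] yaw -11.04 F [-0.7  0.   0.5] w 0.0385 j [-0.33  0.41 -0.15  1.03  0.    1.43]
```

View pics/w18.png

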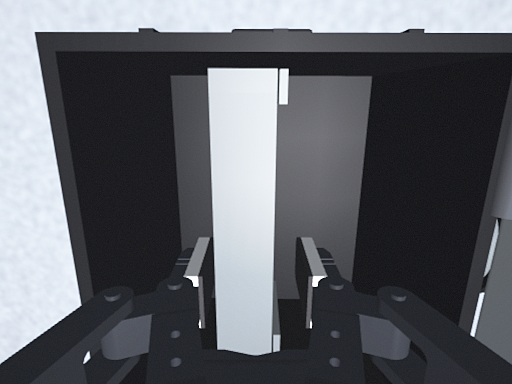

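View pics/s18c.png

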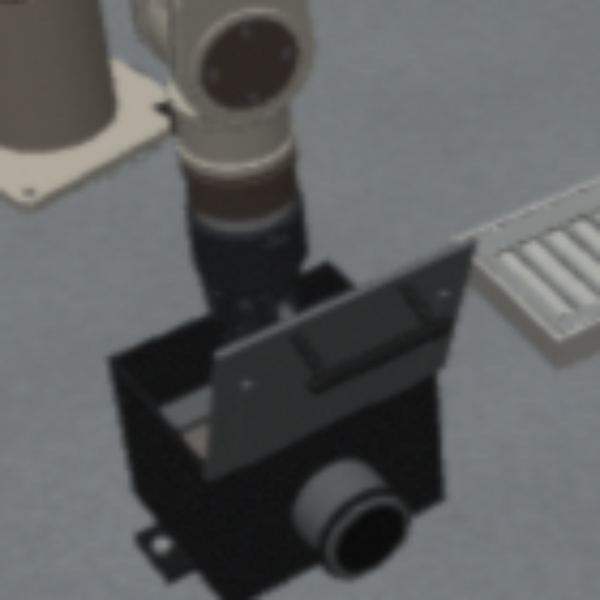

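>>> {"method": "step_arm", "body": {"series": [{"x": -0.3, "y": 0.1, "z": 0, "twist": 0, "jaw": 3.4}, {"x": -0.4, "y": 0.1, "z": -0.2, "twist": 0, "jaw": 3.4}, {"x": -0.4, "y": 0.1, "z": -0.3, "twist": 0, "jaw": 3.4}, {"x": -0.4, "y": 0.1, "z": -0.3, "twist": 0, "jaw": 2}, {"x": -0.4, "y": 0.1, "z": -0.3, "twist": 0, "jaw": 2}, {"x": -0.4, "y": 0.1, "z": -0.3, "twist": 0, "jaw": 2}, {"x": -0.4, "y": 0.1, "z": -0.3, "twist": 0, "jaw": 2}]}}

```text
clock: 14.6
eef_pos: [0.4946, -0.1689, 0.0571]
tool_rot: [0.069, 0.709, -0.067, 0.699]
ft_force: [0.0, 0.3, 3.0]
grip_width: 0.023
```

```bash
python3 - <<'E'
from h import *
st(); p,d=snap('wrist','w19')
E
```

```text
t 14.6 p [ 0.4946 -0.1689  0.0571] yaw -11.04 F [0.  0.3 3. ] w 0.023 j [-0.33  0.4  -0.16  1.02  0.    1.43]
```

View pics/w19.png

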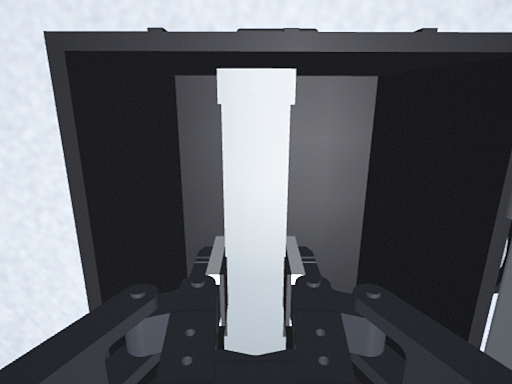

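>>> {"method": "step_arm", "body": {"series": [{"x": 0, "y": 0, "z": 0.7, "twist": 0, "jaw": 1.5}, {"x": 0, "y": 0, "z": 1.5, "twist": 0, "jaw": 1.5}, {"x": 0, "y": 0, "z": 2.5, "twist": 0, "jaw": 1.5}, {"x": 0, "y": 0, "z": 3.5, "twist": 0, "jaw": 1.5}]}}

```text
clock: 14.98
eef_pos: [0.4942, -0.1688, 0.0928]
tool_rot: [0.069, 0.709, -0.067, 0.699]
ft_force: [-0.1, 0.7, -1.7]
grip_width: 0.023
```

```bash
python3 - <<'E'
from h import *
st(); p,d=snap('wrist','w20')
E
```

```text
t 14.9833 p [ 0.4942 -0.1688  0.0928] yaw -11.04 F [-0.1  0.7 -1.7] w 0.023 j [-0.33  0.37 -0.11  1.1   0.    1.43]
```

View pics/w20.png

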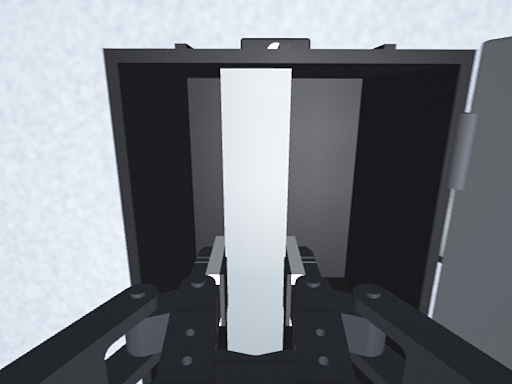

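>>> {"method": "step_arm", "body": {"series": [{"x": 0, "y": 0, "z": 1, "twist": 0, "jaw": 1.5}, {"x": 0, "y": 0, "z": 2.5, "twist": 0, "jaw": 1.5}, {"x": 0, "y": 0, "z": 4, "twist": 0, "jaw": 1.5}, {"x": 0, "y": 0, "z": 6, "twist": 0, "jaw": 1.5}, {"x": 0, "y": 0, "z": 8, "twist": 0, "jaw": 1.5}, {"x": 0, "y": 0, "z": 10, "twist": 0, "jaw": 1.5}, {"x": 0, "y": 0, "z": 12, "twist": 0, "jaw": 1.5}, {"x": 0, "y": 0, "z": 13, "twist": 0, "jaw": 1.5}, {"x": 0, "y": 0, "z": 13, "twist": 0, "jaw": 1.5}]}}

```text
clock: 15.78
eef_pos: [0.4976, -0.17, 0.2283]
tool_rot: [0.069, 0.705, -0.067, 0.702]
ft_force: [0.7, 0.2, -1.6]
grip_width: 0.0227
```

```bash
python3 - <<'E'
from h import *
st(); p,d=snap('scene','s21');cv2.imwrite('pics/s21c.png',cv2.resize(p[100:270,110:280,::-1],(600,600)))
E
```

```text
t 15.7833 p [ 0.4976 -0.17    0.2283] yaw -11.04 F [ 0.7  0.2 -1.6] w 0.0227 j [-0.33  0.29  0.13  1.42  0.    1.43]
```

View pics/s21c.png

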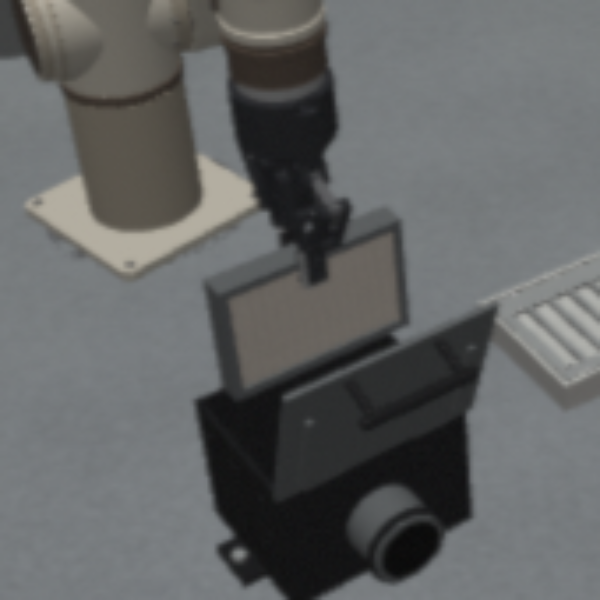

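>>> {"method": "step_arm", "body": {"series": [{"x": 0.1, "y": 2, "z": 0.5, "twist": 0, "jaw": 1.5}, {"x": 0.3, "y": 5, "z": 0.5, "twist": 0, "jaw": 1.5}, {"x": 0.4, "y": 8.5, "z": 0.5, "twist": -0.5, "jaw": 1.5}, {"x": 0.5, "y": 12, "z": 0.5, "twist": -1, "jaw": 1.5}, {"x": 0.6, "y": 15.5, "z": 0.5, "twist": -1.5, "jaw": 1.5}, {"x": 0.8, "y": 19, "z": 0.5, "twist": -2, "jaw": 1.5}, {"x": 1, "y": 22.5, "z": 0.5, "twist": -2, "jaw": 1.5}, {"x": 1.2, "y": 26, "z": 0, "twist": -2, "jaw": 1.5}, {"x": 1.3, "y": 29, "z": 0, "twist": -2, "jaw": 1.5}, {"x": 1.4, "y": 32, "z": 0, "twist": -2, "jaw": 1.5}]}}

```text
clock: 16.67
eef_pos: [0.5093, 0.1518, 0.224]
tool_rot: [0.08, 0.706, -0.08, 0.699]
ft_force: [0.8, 0.2, -1.4]
grip_width: 0.0228
```

>>> {"method": "step_arm", "body": {"series": [{"x": 0, "y": 1.8, "z": 0, "twist": 0, "jaw": 1.5}, {"x": 0, "y": 2.8, "z": 0, "twist": 0, "jaw": 1.5}, {"x": 0, "y": 2.8, "z": -1, "twist": 0, "jaw": 1.5}, {"x": 0, "y": 2.8, "z": -2.5, "twist": 0, "jaw": 1.5}, {"x": 0, "y": 2.8, "z": -4, "twist": 0, "jaw": 1.5}, {"x": 0, "y": 2.8, "z": -5, "twist": 0, "jaw": 1.5}, {"x": 0, "y": 2.8, "z": -5, "twist": 0, "jaw": 1.5}]}}

```text
clock: 17.25
eef_pos: [0.5071, 0.1776, 0.1705]
tool_rot: [0.08, 0.708, -0.082, 0.697]
ft_force: [-0.7, -0.3, -2.5]
grip_width: 0.0231
```

```bash
python3 - <<'E'
from h import *
st(); snap('top','t22'); p,d=snap('scene','s22');C=cloud('scene',d);cv2.imwrite('pics/s22c.png',cv2.resize(p[90:230,200:340,::-1],(600,600)))
E
```

```text
t 17.25 p [0.5071 0.1776 0.1705] yaw -13.1 F [-0.7 -0.3 -2.5] w 0.0231 j [0.33 0.34 0.06 1.31 0.   2.13]
```

View pics/s22c.png

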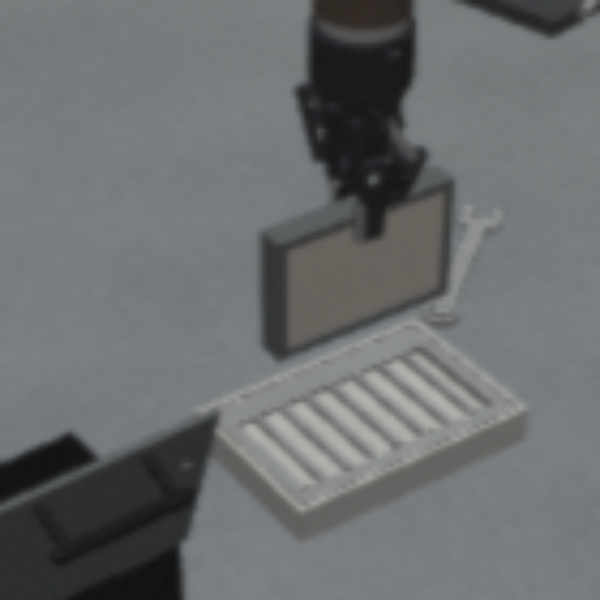

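View pics/t22.png

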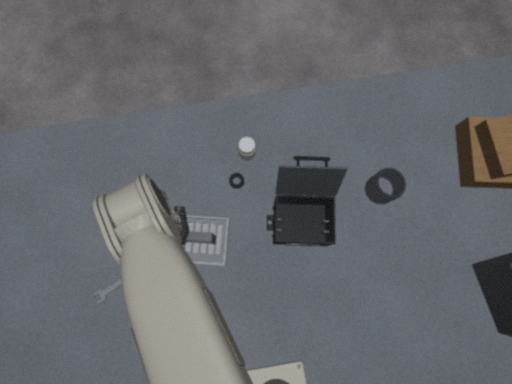

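Filter held. Now measure its actual position from the scene camera (face) and the top.

```bash
cat > m.py <<'E'
from h import *
import sys
f=sys.argv[1]
C=cloud('scene',np.load(f'pics/s{f}.npz')['d']);X,Y,Z=C[...,0],C[...,1],C[...,2]
m=(Z>.09)&(Z<.20)&(abs(X-.52)<.05)&(abs(Y-.18)<.12); P=C[m]
# +x face plane fit
m2=m&(Z<.195)&(Z>.12)
n,l,s,_=cv2.connectedComponentsWithStats(m2.astype(np.uint8));k=1+np.argmax(s[1:,4]);F=C[l==k]
for _ in range(4):
    c=F.mean(0);nn=np.linalg.svd(F-c)[2][2];r=(F-c)@nn;F=F[abs(r)<.003] if len(F[abs(r)<.003])>100 else F
nn*=np.sign(nn[0]);print(len(F),'normal',nn.round(3),'yaw',np.degrees(np.arctan2(nn[1],nn[0])).round(2),'tilt',np.degrees(np.arcsin(nn[2])).round(2))
yd=np.array([-nn[1],nn[0],0]);yd/=np.linalg.norm(yd)
s=F@yd
def pe(v):return np.percentile(v,[.5,99.5])
print('y ext',pe(s),'zext',pe(F[:,2]))
a=np.radians(-13.2);T=np.array([.5115,.1813])
c=F.mean(0); ym=(pe(s).sum())/2; fc=c+yd*(ym-c@yd)-nn*.012
d=fc[:2]-T;print('center',fc,'in tray x,y', d@[np.cos(a),np.sin(a)], d@[-np.sin(a),np.cos(a)])
E
python3 m.py 22
python3 - <<'E'
from h import *
C=cloud('top',np.load('pics/t22.npz')['d']);X,Y,Z=C[...,0],C[...,1],C[...,2]
m=(Z>.2)&(Z<.235)&(abs(X-.51)<.04)&(Y<.16)&(Y>.05);P=C[m];print(len(P),P.mean(0),P.min(0),P.max(0),cv2.minAreaRect(P[:,:2].astype(np.float32)*1000))
E
```

```text
518 normal [ 0.97  -0.242  0.013] yaw -14.03 tilt 0.76
y ext [0.21630694 0.37691152] zext [0.12071905 0.19449246]
center [0.50553554 0.17944122 0.15854721] in tray x,y -0.0053824229855329525 -0.003171656522731138
223 [0.49626168 0.12883875 0.22197218] [0.47916115 0.09792298 0.20169386] [0.51468732 0.15999902 0.22717867] ((496.5883483886719, 129.68576049804688), (61.976436614990234, 23.930713653564453), 76.66819763183594)
```

>>> {"method": "step_arm", "body": {"series": [{"x": 0.5, "y": 0.3, "z": -0.5, "twist": 0, "jaw": 1.5}, {"x": 0.5, "y": 0.3, "z": -0.5, "twist": 0, "jaw": 1.5}, {"x": 0.5, "y": 0.3, "z": -0.5, "twist": 0, "jaw": 1.5}, {"x": 0.5, "y": 0.3, "z": -0.5, "twist": 0, "jaw": 1.5}, {"x": 0.5, "y": 0.3, "z": -0.5, "twist": 0, "jaw": 1.5}, {"x": 0.5, "y": 0.3, "z": -0.5, "twist": 0, "jaw": 1.5}]}}

```text
clock: 17.85
eef_pos: [0.5141, 0.1817, 0.1688]
tool_rot: [0.081, 0.707, -0.081, 0.698]
ft_force: [0.6, 0.2, -1.5]
grip_width: 0.023
```

```bash
python3 - <<'E'
from h import *
st(); snap('top','t23'); snap('wrist','w23');p,d=snap('scene','s23');cv2.imwrite('pics/s23c.png',cv2.resize(p[90:270,140:340,::-1],(660,594)))
C=cloud('top',np.load('pics/t23.npz')['d']);X,Y,Z=C[...,0],C[...,1],C[...,2]
m=(Z>.2)&(Z<.235)&(abs(X-.51)<.04)&(Y<.16)&(Y>.05);P=C[m];print(len(P),P.mean(0),cv2.minAreaRect(P[:,:2].astype(np.float32)*1000),np.median(P[:,2]))
C=cloud('top',np.load('pics/t23.npz')['d']);m=(Z>.2)&(X>.53)&(X<.72)&(abs(Y+.18)<.12);print('flap hi pts',C[m].max(0))
E
python3 m.py 23
```

```text
t 17.85 p [0.5141 0.1817 0.1688] yaw -13.08 F [ 0.6  0.2 -1.5] w 0.023 j [0.34 0.35 0.07 1.3  0.01 2.14]
210 [0.50261217 0.13115054 0.22029917] ((503.0927429199219, 132.79983520507812), (60.50296401977539, 23.940486907958984), 76.78498077392578) 0.2207197781077161
flap hi pts [ 0.66801611 -0.10263493  0.27063574]
495 normal [ 0.969 -0.246  0.002] yaw -14.23 tilt 0.14
y ext [0.22195346 0.38379406] zext [0.12083689 0.19450754]
center [0.5112139  0.18285723 0.15726334] in tray x,y -0.0006341306406192802 0.0014507531449242995
```

View pics/s23c.png

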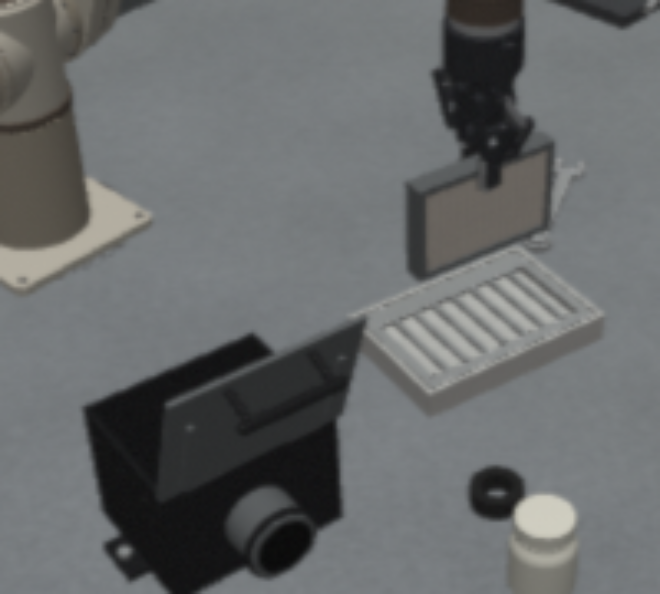

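View pics/w23.png

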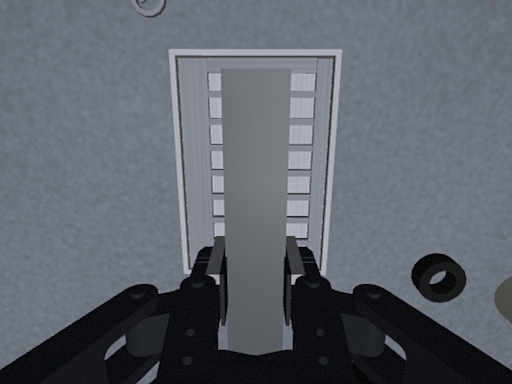

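>>> {"method": "step_arm", "body": {"series": [{"x": 0, "y": 0, "z": -0.2, "twist": 0, "jaw": 1.5}, {"x": 0, "y": 0, "z": -0.2, "twist": 0, "jaw": 1.5}, {"x": 0, "y": 0, "z": -0.2, "twist": 0, "jaw": 1.5}, {"x": 0, "y": 0, "z": -0.2, "twist": 0, "jaw": 1.5}]}}

```text
clock: 18.33
eef_pos: [0.5139, 0.1816, 0.1665]
tool_rot: [0.08, 0.707, -0.081, 0.698]
ft_force: [0.7, -0.7, -2.2]
grip_width: 0.0228
```

```bash
python3 - <<'E'
from h import *
st(); snap('scene','s24')
E
python3 m.py 24; python3 -c "
from workcell import bot
print(bot.job_done())"
```

```text
t 18.3333 p [0.5139 0.1816 0.1665] yaw -13.08 F [ 0.7 -0.7 -2.2] w 0.0228 j [0.34 0.36 0.07 1.3  0.01 2.14]
489 normal [ 0.971 -0.241 -0.001] yaw -13.93 tilt -0.04
y ext [0.21991456 0.38231001] zext [0.12100726 0.19468888]
center [0.51115468 0.18346781 0.15764871] in tray x,y -0.0008312148806675155 0.002031681668230338
the job is handed in; nothing more can be done
None
```

The job is done and handed in at about 18.3 s of the 67 s allowed, with the filter still held in the gripper over the tray.

- **Grid:** pressed down to its stop, where I read about 14 N. A depth check across the tray after release read 32.3–32.5 mm, so it is level with the rim.
- **Flap:** swung open by its handle and released at about 1.9 rad. The last pictures still show it open.
- **Filter:** gripped at mid-length and drawn straight up; the jaws read 23 mm on the 24 mm plate.
- **Final hold:** the filter is within about 2 mm of the tray centre. Its length is within 1° of the tray's and it is upright within 0.2°. The bottom is about 81–83 mm above the grid.
- **Forces and bystanders:** I saw no large force at any check. The arm kept clear of the other things on the bench, and they looked unmoved in the pictures.

**Disagreement:** the closed fingertips were about 30 mm above the reported TCP, not at it as described. The camera and the grid contact agreed on this, so I worked from those heights instead. The small tool tilt and the 2–4 mm drifts were measured and corrected along the way.

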